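# Put the washed kitchen machine back in order

### The job

The kitchen machine has been washed up and needs putting back in order. First bring its speed lever, left in a speed, forward through the zigzag gate all the way into the off notch at the front end of the gate, and only then push the drive coupling fully home on the square spindle. Stand every mixing tool from the drying mat upright in the white tool pot, foot down and head up; leave the pot standing and the other things where they are.

Things in the scene. Friction and masses are not known exactly. Their poses are not given: they have to be found in the camera images.
- machine: White motor base of a kitchen machine, fixed, 190 mm deep (x), 214 mm wide (y), 104 mm high to the top of its steel gate plate; origin at the centre of its underside, x to its back, y to its left, z up. The drive spindle is on the left of its top, the speed lever on the right; a small ring marks the off notch at the front of its gate.
- spindle_seat (a point): Centre of the round seat (48 mm across, 110 mm above the worktop) from which the square drive spindle stands up; axes as the machine's. Spindle 14 x 14 mm, 32 mm tall above the seat, sides parallel to the machine's x and y, its top 4 mm chamfered by 2.5 mm.
- coupling: Loose drive coupling, 90 g, 34 mm high: black round flange (66 mm across, 8 mm thick, studs on it to 11.5 mm) below a square neck 34 x 34 mm, with a square bore of 15.8 mm right through. Origin at the centre of its underside, x and y parallel to the flats of neck and bore, z up. Fits in any quarter turn; fully home its underside lies on the seat, the spindle's top 2 mm below the neck's top.
- lever_knob (a point): Centre of the black knob (30 mm across) of the speed lever, 137 mm from the lever's pivot P at (0, -54, 9) mm of the machine; rod 10 mm thick. In the machine's frame, with f = lever_fore and s = lever_side, the knob is at P + 137 mm * (sin f, cos f * sin s, cos f * cos s). It stays where it is left; under 1 N at the knob moves it.
- lever_fore (a joint): Tilt f of the speed lever along the machine's x (rad), + to the back. Its rod runs in a zigzag slot, 2 mm play each way (0.02 rad), through these (f, s): rear leg, the speeds, from (0.31, 0.095) to (0.126, 0.095); across to (0.126, -0.095); middle leg to (-0.126, -0.095); across to (-0.126, 0.095); front leg to its blind end, the off notch, at (-0.31, 0.095).
- lever_side (a joint): Tilt s of the speed lever across the machine (rad), + to the machine's left (+y), towards the spindle.
- pot: Round white tool pot, loose, 0.9 kg: 93 mm across outside, 118 mm high, wall 5 mm, floor 6 mm thick; opening about 80 mm across, 112 mm deep. Origin at the centre of its underside, z up.
- mat: Flat grey drying mat, fixed, 275 x 315 mm, 4 mm thick; origin at the centre of its underside. The mixing tools lie on it along its x, about 78 mm apart, heads to +x (away from the robot).
- paddle: Flat beater: head an aluminium frame. 110 g, may be absent. Steel shaft 12 mm thick; black square collar 22 x 22 mm, 30 long. Origin at the collar's centre, x along the shaft to the head, z square to the flat head. Foot end 150 mm from the origin at -x, head to 84 mm at +x, 52 wide, 9 thick. Centre of mass within 10 mm of the origin. Lying, its origin is 15 mm up.
- hook: Dough hook: head a wound steel bar. 110 g, may be absent. Steel shaft 12 mm thick; black square collar 22 x 22 mm, 30 long. Origin at the collar's centre, x along the shaft to the head, z square to the flat head. Foot end 150 mm from the origin at -x, head to 83 mm at +x, 44 wide, 22 thick. Centre of mass within 10 mm of the origin. Lying, its origin is 15 mm up.
- whisk: Flat whisk: head of flat wire loops. 110 g, may be absent. Steel shaft 12 mm thick; black square collar 22 x 22 mm, 30 long. Origin at the collar's centre, x along the shaft to the head, z square to the flat head. Foot end 150 mm from the origin at -x, head to 87 mm at +x, 48 wide, 10 thick. Centre of mass within 10 mm of the origin. Lying, its origin is 15 mm up.
- scraper: Scraper: head a white blade. 110 g, may be absent. Steel shaft 12 mm thick; black square collar 22 x 22 mm, 30 long. Origin at the collar's centre, x along the shaft to the head, z square to the flat head. Foot end 150 mm from the origin at -x, head to 87 mm at +x, 46 wide, 10 thick. Centre of mass within 10 mm of the origin. Lying, its origin is 15 mm up.
- paddle_foot (a point): Centre of the end face of the paddle's foot (a steel plug 22 mm thick, 22 mm long), 150 mm from its origin at -x.
- hook_foot (a point): Centre of the end face of the hook's foot (a steel plug 22 mm thick, 22 mm long), 150 mm from its origin at -x.
- whisk_foot (a point): Centre of the end face of the whisk's foot (a steel plug 22 mm thick, 22 mm long), 150 mm from its origin at -x.
- scraper_foot (a point): Centre of the end face of the scraper's foot (a steel plug 22 mm thick, 22 mm long), 150 mm from its origin at -x.
- egg_timer: Wind-up egg timer, 64 mm across, 57 mm high, loose; a bystander.
- peeler: Vegetable peeler with a black handle, 170 x 25 x 18 mm, lying loose; not one of the mixing tools; a bystander.
- tin_small: Small food tin, 57 mm across, 72 mm high, loose; a bystander.
Not all that is in view belongs to the job. There is more than one size of the coupling; the one meant has the size given above.

How it is judged:
By the outcome, as a careful person would: the job done as asked, in the order asked, and still so for the second after the job is handed in, with the robot touching nothing.
Of paddle, hook, whisk, scraper only 3 to 4 are there at a start; the rules pass over those that are not, and their reading is None.
At some moment in a run one of paddle, hook, whisk, scraper, coupling may be knocked a few centimetres aside while the robot is not near it.
Once in a run the grip may slacken for a moment while it holds something.
It also fails if it takes over 210 s, if anything falls off the work surface, if the arm or the gripper's body presses on something with over 40 N, if the wrist force passes 120 N, or if a joint passes its speed limit or range.

### The arm

A 6-joint arm with a two-finger parallel gripper is mounted at the origin on a cart in front of the work surface, level with it; the furniture and walls round the work are solid. World frame = base frame: x ahead of the robot, y to its left, z up, the work surface at z = 0. Lengths are in m, angles in rad, forces in N, time in s.
With the tool pointing down it reaches from about 0.25 to 0.725 m from the base axis. Payload 4 kg.
Tool frame: the origin (TCP) lies between the finger pads; the fingertips stand 11 mm ahead of it and the grasp point (between the pads) lies 8 mm behind it (bot.tip_extent is the distance from the TCP to the fingertips, in m); z points along the fingers, y is the line along which they close (so a half turn about z gives the same grasp; the last joint's range is limited). The gripper opens to 85 mm and grips with 20 to 120 N. Pads are 22 mm wide; open, the fingers measure 114 mm over their backs; the gripper's body (76 mm by 85 mm) begins 54 mm behind the grasp point. The pads swing forward as they close: fully open they stand 13 mm farther back than shut.
Start: joints at [0, 0.241, 0.005, 1.335, 0, 1.571], TCP at [0.5, -0, 0.242] pointing down, gripper open.
Joint ranges: [-2.72, 2.72], [-1.05, 1.87], [-1.09, 1.28], [-1.99, 2.15], [-1.42, 1.44], [-3.14, 3.14]. Speed limits (rad/s): [2.79, 2.79, 3.14, 3.14, 3.14, 3.14].

### API

Orientations are given as a unit quaternion [x, y, z, w].
In Python, from workcell import bot gives the robot as it stands. The module is installed in compiled form; this text tells all that it offers.
- The arm moves only by the tool drive_tool, never from a script. Its argument "rows" is a list of rows, each an object of numbers: "dx", "dy", "dz": the shift along the tool's x, y, z in units of 50 mm (1.0 is 50 mm); "wx", "wy", "wz": the turn, a rotation vector about the tool's x, y, z in units of 5 degrees (1.0 is 5 degrees); "hand": the finger opening in mm, from 0 to 85.4. A call has 1 to 20 rows; each row is the pose to reach, as a shift and turn from the pose commanded when the call began, along the tool's axes at that moment; what a row does not reach only later rows make up. A row lasts 1/10 s, in which the tool goes at most 50 mm and 8.59 degrees, less where a joint would pass 70% of its speed; a pose out of reach is approached as far as the arm can. A call with a gripper value outside its range is refused whole. The fingers move at their own pace and stop on an object; the grip force is fixed at half the most. Time passes only in rows, so rows that repeat a pose let the fingers close. It gives the time, the measured TCP pose, the force, the opening and the grip force at its end, in the units of the state.
- bot.get_obs(): the state, without advancing time (a new reading comes with each control period).
- bot.camera(name): name is "scene" or "side" or "wrist"; returns the picture (420x560x3 uint8, red, green, blue); there is no depth.
- bot.get_calibration(name): a dict with "vfov" (degrees; the focal length in pixels is half the picture's height over the tangent of half this angle, whatever the lens; pixels are square), "cx", "cy" (the principal point, pixels), "k1" (the pictures are not rectified: a ray, as slopes to the right and down, at radius r is drawn at 1 + k1 r^2 times it, then the intrinsics apply), "origin" and "rotation" of the camera in the world; the wrist camera has in their place "mount" (4x4, takes a point from camera to tool coordinates, whose origin is the TCP and whose axes are the flange's). Camera axes: x right, y up, looking along -z (the intrinsics and any distortion apply to the point x, -y, -z); pixel columns grow to the right and rows downward; lengths in m; the calibration is good to about 2 mm. A picture is of the moment at which its call begins: read the wrist's pose just before it. get_calibration takes no time and is no camera call.
- bot.job_done(): hands the job in; it is judged then, once.
Trained networks look in the newest picture that a camera, given by its name, has taken for a name from the list of things; names that differ only in an ending like _2 or _b are one class to them, and where a whole thing is asked for, a point or a joint stands for the part that bears it (a point fixed in the world has none). Each returns a list of dicts, best first, with "score" (0 to 1); they miss things now and then, are a little off and sometimes report something else, mostly with a low value. They report only what shows in the picture. A call takes as long as a camera call. They do not tell look-alikes from the thing itself.
- bot.look_for(camera, thing): "extent" ([centre column, centre row, width, height] in pixels, round what is visible of it).
- bot.outline_of(camera, thing): "region" (420x560 bool, what is visible of it) and "extent" ([centre column, centre row, width, height] in pixels, round what is visible of it).
The state is a dict: "clock": time; "joint_pos": joint angles; "joint_vel": joint speeds; "tau": joint torques, N m; "eef_pos": TCP position; "tool_rot": TCP orientation; "ft_force": force on the tool from outside, world axes, zero at the start; "ft_torque": the same for the moment, N m; "grip_width": finger opening in m; "grasp_force": force on a finger pad.
Only numpy, scipy, OpenCV 4.12 (cv2) and the standard library are available. Lean on these libraries where they do the work, as an engineer would, in place of code of your own. Each camera call takes 0.05 s, during which the arm holds its last target. There are 200 camera calls.

## Working session

There is one attempt and no reset: what is moved stays moved. The work goes in short steps, Python scripts to look and compute and a tool call to move; the robot and the scene stay as the last step left them, time stands still between calls to the robot, and variables do not carry over. Pictures are saved under pics/ and viewed, at most 14 in all, crops included, and the job is handed in when it is done.

Besides the shell and the picture viewer there is one more tool, called after "Request:" by a JSON object that holds its "fn" and its "kwargs", one argument or row to a line. drive_tool: Moves the arm, as the interface text tells. Its arguments: {"type":"object","properties":{"rows":{"type":"array","items":{"type":"object","properties":{"dx":{"type":"number"},"dy":{"type":"number"},"dz":{"type":"number"},"wx":{"type":"number"},"wy":{"type":"number"},"wz":{"type":"number"},"hand":{"type":"number"}}}}},"required":["rows"]}

```bash
mkdir -p pics; cat > h.py <<'E'
import numpy as np, cv2, json
from workcell import bot
from scipy.spatial.transform import Rotation as R
def snap(n,name=None):
    o=bot.get_obs(); im=bot.camera(n)
    if name: cv2.imwrite('pics/'+name,im[:,:,::-1])
    return im,o
def cam(n,o=None):
    c=bot.get_calibration(n)
    if n=='wrist':
        T=np.eye(4);T[:3,:3]=R.from_quat(o['tool_rot']).as_matrix();T[:3,3]=o['eef_pos']
        T=T@np.array(c['mount']);return c,T[:3,3],T[:3,:3]
    return c,np.array(c['origin']),np.array(c['rotation']).reshape(3,3)
def K(c):
    f=210/np.tan(np.radians(c['vfov'])/2); return f
def ray(n,px,o=None):
    c,O,M=cam(n,o); f=K(c)
    d=np.array([(px[0]-c['cx'])/f,(px[1]-c['cy'])/f]); u=d.copy()
    for _ in range(20): u=d/(1+c['k1']*(u@u))
    v=M@np.array([u[0],-u[1],-1]); return O,v
def at_z(n,px,z,o=None):
    O,v=ray(n,px,o); return O+v*(z-O[2])/v[2]
def proj(n,P,o=None):
    c,O,M=cam(n,o); q=(np.atleast_2d(P)-O)@M; u=np.c_[q[:,0],-q[:,1]]/-q[:,2:]
    r2=(u**2).sum(1,keepdims=True); return u*(1+c['k1']*r2)*K(c)+[c['cx'],c['cy']]
def rnd(x): return np.round(x,4).tolist()
E
cat > a.py <<'E'
from h import *
for n in ['scene','side']:
    im,o=snap(n,n+'0.png'); c,O,M=cam(n,o); print(n,rnd(O),rnd(-M[:,2]))
    for t in ['machine','coupling','lever_knob','pot','mat','paddle','hook','whisk','scraper','egg_timer','peeler','tin_small']:
        print(t,[(round(d['score'],2),np.round(d['extent']).astype(int).tolist()) for d in bot.look_for(n,t)[:3]])
E
python3 a.py
```

```text
Traceback (most recent call last):
  File "a.py", line 3, in <module>
    im,o=snap(n,n+'0.png'); c,O,M=cam(n,o); print(n,rnd(O),rnd(-M[:,2]))
                                  ~~~^^^^^
  File "h.py", line 13, in cam
    return c,np.array(c['origin']),np.array(c['rotation']).reshape(3,3)
                                   ~~~~~~~~~~~~~~~~~~~~~~~~~~~~~~~^^^^^
ValueError: cannot reshape array of size 4 into shape (3,3)
```

```bash
sed -i "s/np.array(c\['rotation'\]).reshape(3,3)/R.from_quat(c['rotation']).as_matrix()/" h.py; python3 a.py
```

```text
scene [0.137, 0.5452, 0.8192] [0.4052, -0.551, -0.7296]
machine [(0.78, [315, 160, 90, 90]), (0.36, [124, 268, 31, 40])]
coupling [(0.83, [340, 232, 31, 24]), (0.51, [299, 222, 18, 20]), (0.39, [172, 229, 28, 31])]
lever_knob [(0.73, [224, 351, 100, 65]), (0.4, [319, 120, 5, 11])]
pot [(0.79, [256, 183, 38, 57]), (0.52, [237, 322, 94, 69])]
mat [(0.95, [248, 321, 186, 169])]
paddle [(0.97, [223, 350, 99, 63]), (0.41, [341, 232, 28, 24])]
hook [(0.61, [280, 271, 84, 60])]
whisk []
scraper []
egg_timer [(0.93, [173, 231, 31, 34])]
peeler [(0.84, [387, 199, 21, 42])]
tin_small [(0.81, [123, 268, 29, 39])]
side [0.2722, 0.8822, 0.5756] [0.2656, -0.8484, -0.4579]
machine [(0.69, [285, 187, 70, 69])]
coupling [(0.76, [333, 232, 24, 20]), (0.61, [292, 232, 15, 16]), (0.51, [298, 265, 91, 25])]
lever_knob [(0.25, [332, 231, 27, 19])]
pot [(0.97, [243, 211, 36, 50]), (0.56, [277, 162, 3, 11])]
mat [(0.73, [280, 311, 153, 110])]
paddle [(0.72, [280, 328, 121, 31])]
hook [(0.84, [300, 263, 93, 29])]
whisk []
scraper [(0.56, [280, 305, 110, 35])]
egg_timer [(0.88, [179, 257, 24, 25])]
peeler [(0.68, [282, 330, 122, 30]), (0.62, [352, 205, 8, 27])]
tin_small [(0.93, [145, 292, 33, 48])]
```

View pics/scene0.png

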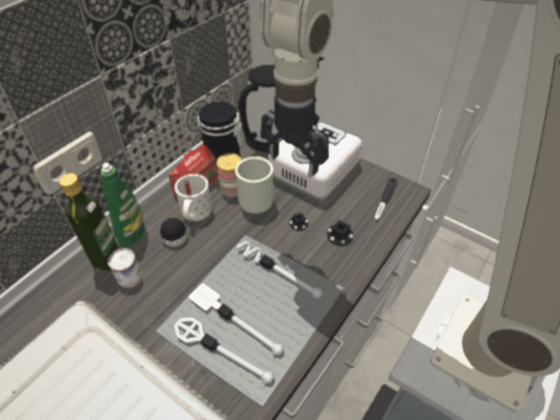

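View pics/side0.png

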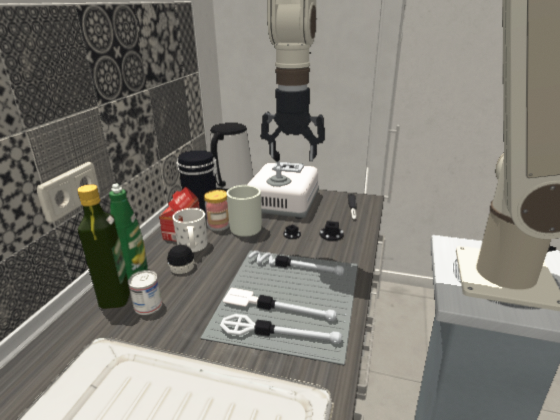

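Both views show three tools on the mat: hook, scraper and paddle. There are two couplings, the large one at scene (340,232). The pot is at (256,183) and the machine is behind the gripper, at (315,160).

```bash
cat > b.py <<'E'
from h import *
o=bot.get_obs()
for n,L in {'scene':dict(coup=(340,234,.012),coup2=(299,222,.01),pot_rim=(255,170,.118),machc=(315,150,.104),hookfoot=(317,293,.015),hookcol=(266,262,.015),scfoot=(277,349,.015),sccol=(229,309,.015),padfoot=(267,377,.015),padcol=(209,341,.015),plate=(330,133,.104),mat=(248,321,.004),timer=(173,235,.02),tin=(124,270,.03)),
 'side':dict(coup=(332,234,.012),pot_rim=(244,195,.118),hookfoot=(340,270,.015),hookcol=(283,262,.015),scfoot=(332,315,.015),sccol=(266,302,.015),padfoot=(336,338,.015),padcol=(264,328,.015),seat=(279,181,.11),plate=(289,168,.104))}.items():
    for k,(u,v,z) in L.items(): print(n,k,rnd(at_z(n,(u,v),z)))
print(o['eef_pos'],R.from_quat(o['tool_rot']).as_matrix().round(2).tolist()); print(bot.get_calibration('wrist'))
snap('wrist','w0.png')
for t in ['machine','coupling','lever_knob','pot','hook']:
        print(t,[(round(d['score'],2),np.round(d['extent']).astype(int).tolist()) for d in bot.look_for('wrist',t)[:3]])
E
python3 b.py
```

```text
scene coup [0.4079, -0.0816, 0.012]
scene coup2 [0.5121, -0.0563, 0.01]
scene pot_rim [0.6442, -0.0525, 0.118]
scene machc [0.5756, -0.219, 0.104]
scene hookfoot [0.3622, 0.0943, 0.015]
scene hookcol [0.5023, 0.0935, 0.015]
scene scfoot [0.356, 0.2504, 0.015]
scene sccol [0.4916, 0.2377, 0.015]
scene padfoot [0.3375, 0.3079, 0.015]
scene padcol [0.4765, 0.3181, 0.015]
scene plate [0.582, -0.3057, 0.104]
scene mat [0.4455, 0.2316, 0.004]
scene timer [0.7312, 0.1664, 0.02]
scene tin [0.7406, 0.3111, 0.03]
side coup [0.407, -0.0719, 0.012]
side pot_rim [0.6409, -0.0349, 0.118]
side hookfoot [0.361, 0.0917, 0.015]
side hookcol [0.4979, 0.095, 0.015]
side scfoot [0.3535, 0.2482, 0.015]
side sccol [0.4926, 0.2458, 0.015]
side padfoot [0.336, 0.308, 0.015]
side padcol [0.4731, 0.3194, 0.015]
side seat [0.5822, -0.1668, 0.11]
side plate [0.5846, -0.2887, 0.104]
[ 4.99983284e-01 -1.16440855e-05  2.42311034e-01] [[0.0, 1.0, -0.0], [1.0, -0.0, -0.0], [-0.0, -0.0, -1.0]]
{'vfov': 62.21597540840172, 'cx': 275.0316791412035, 'cy': 211.95124789893308, 'k1': -0.06720482010958852, 'mount': array([[ 8.44225423e-04,  9.50322508e-01,  3.11265831e-01,
         7.96224943e-02],
       [ 9.99999465e-01, -6.16483777e-04, -8.30051156e-04,
         2.33928908e-04],
       [-5.96925962e-04,  3.11266365e-01, -9.50322521e-01,
        -1.31952626e-01],
       [ 0.00000000e+00,  0.00000000e+00,  0.00000000e+00,
         1.00000000e+00]])}
machine [(0.92, [357, 352, 163, 108])]
coupling [(0.89, [289, 225, 44, 42]), (0.84, [200, 246, 56, 56])]
lever_knob []
pot [(0.94, [439, 252, 138, 129]), (0.38, [334, 351, 116, 107])]
hook [(0.85, [246, 87, 242, 46])]
```

View pics/w0.png

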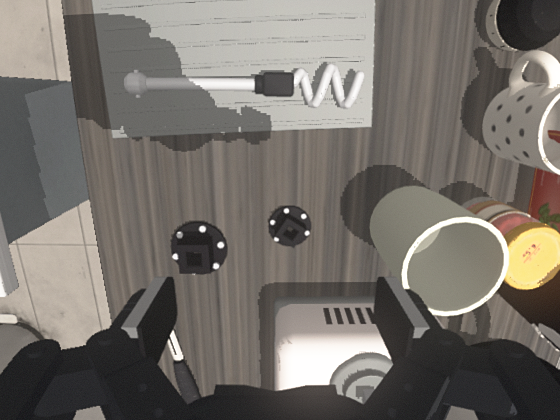

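The wrist view shows the large coupling at (200,246), the small decoy at (289,225) and the spindle seat at (365,385). The machine is only partly in view, so I'll go above it.

Request:
{"fn": "drive_tool", "kwargs": {
  "rows": [
    {"dx": -1, "dz": -1},
    {"dx": -2, "dz": -2},
    {"dx": -3, "dz": -2.2},
    {"dx": -4, "dz": -2.2},
    {"dx": -4.6, "dy": 1, "dz": -2.2},
    {"dx": -4.6, "dy": 1, "dz": -2.2},
    {"dx": -4.6, "dy": 1, "dz": -2.2},
    {"dx": -4.6, "dy": 1, "dz": -2.2}
  ]
}}

```text
invalid input at $.rows[0]: expected keys dx, dy, dz, wx, wy, wz, hand
```

```bash
cat > c.py <<'E'
from h import *
import sys
im,o=snap('wrist',sys.argv[1]); print(o['clock'],rnd(o['eef_pos']),R.from_quat(o['tool_rot']).as_matrix().round(3).tolist())
for t in sys.argv[2:]:
    print(t,[(round(d['score'],2),np.round(d['extent']).astype(int).tolist()) for d in bot.look_for('wrist',t)[:3]])
E
python3 c.py w1.png lever_knob machine; python3 - <<'E'
from h import *
im,o=snap('scene','s1.png')
cv2.imwrite('pics/s1c.png',cv2.resize(im[70:260,230:430,::-1],None,fx=3,fy=3,interpolation=cv2.INTER_CUBIC))
E
```

```text
1.65 [0.5, 0.0, 0.2423] [[-0.0, 1.0, 0.0], [1.0, 0.0, 0.0], [0.0, 0.0, -1.0]]
lever_knob []
machine [(0.64, [359, 349, 167, 110])]
```

View pics/w1.png

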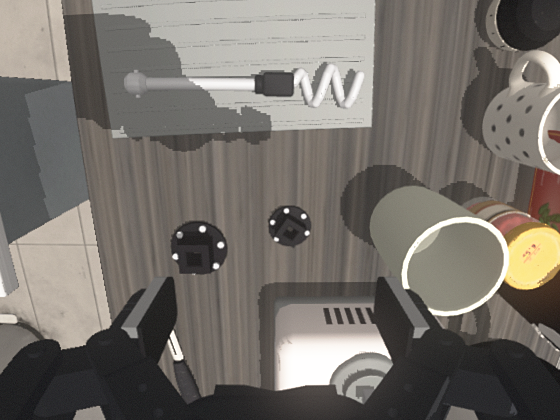

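The call was refused because every row needs all the keys, so this picture is the same as the last one. I'll resend it in full.

Request:
{"fn": "drive_tool", "kwargs": {
  "rows": [
    {"dx": -1, "dy": 0, "dz": -1, "wx": 0, "wy": 0, "wz": 0, "hand": 80},
    {"dx": -2, "dy": 0, "dz": -2, "wx": 0, "wy": 0, "wz": 0, "hand": 80},
    {"dx": -3, "dy": 0.5, "dz": -2.2, "wx": 0, "wy": 0, "wz": 0, "hand": 80},
    {"dx": -4, "dy": 1, "dz": -2.2, "wx": 0, "wy": 0, "wz": 0, "hand": 80},
    {"dx": -4.6, "dy": 1, "dz": -2.2, "wx": 0, "wy": 0, "wz": 0, "hand": 80},
    {"dx": -4.6, "dy": 1, "dz": -2.2, "wx": 0, "wy": 0, "wz": 0, "hand": 80},
    {"dx": -4.6, "dy": 1, "dz": -2.2, "wx": 0, "wy": 0, "wz": 0, "hand": 80},
    {"dx": -4.6, "dy": 1, "dz": -2.2, "wx": 0, "wy": 0, "wz": 0, "hand": 80}
  ]
}}

```text
clock: 2.65
eef_pos: [0.5499, -0.2303, 0.3517]
tool_rot: [0.707, 0.707, -0.0, -0.001]
ft_force: [-0.4, 0.2, -0.6]
grip_width: 0.08
grasp_force: 0.0
```

```bash
python3 c.py w2.png lever_knob machine
```

```text
2.65 [0.5499, -0.2303, 0.3517] [[0.001, 1.0, -0.001], [1.0, -0.001, 0.001], [0.001, -0.001, -1.0]]
lever_knob [(0.89, [348, 238, 37, 29])]
machine [(0.97, [314, 182, 159, 173])]
```

View pics/w2.png

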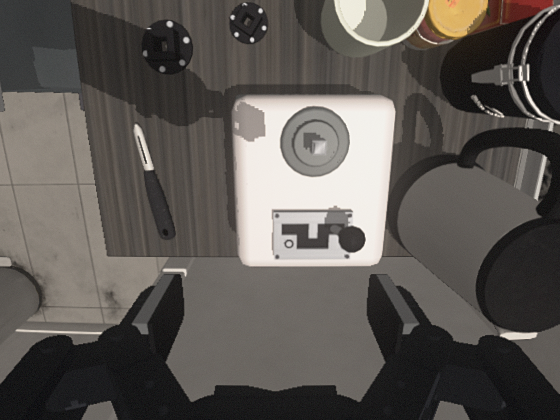

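The machine is fully in view: knob at (351,239), off ring at (288,243), seat at (315,142) and gate plate spanning (272,210) to (357,258). Next I'll fit the machine pose.

```bash
cat > d.py <<'E'
from h import *
o=bot.get_obs(); im=cv2.imread('pics/w2.png'); g=cv2.cvtColor(im,cv2.COLOR_BGR2GRAY)
cv2.imwrite('pics/w2c.png',cv2.resize(im[95:275,225:405],None,fx=3.3,fy=3.3,interpolation=cv2.INTER_CUBIC))
print('seat',rnd(at_z('wrist',(315.5,141.5),.108,o)),'spindle top',rnd(at_z('wrist',(319,147),.142,o)))
P=[at_z('wrist',p,.104,o)[:2] for p in [(272,210),(352,208),(275,260),(288,243)]]; print(rnd(np.array(P)))
print('knob',rnd(at_z('wrist',(351,239),.14,o)))
# machine silhouette: bright mask
d=bot.outline_of('wrist','machine')[0]; m=d['region'].astype(np.uint8)
ys,xs=np.nonzero(m); pts=np.array([at_z('wrist',p,.09,o)[:2] for p in np.c_[xs,ys][::7]])
(c,s,a)=cv2.minAreaRect((pts*1000).astype(np.float32)); print('rect',c,s,a)
k=bot.outline_of('wrist','lever_knob')[0]; ys,xs=np.nonzero(k['region']); print('knobreg',xs.mean(),ys.mean(),k['extent'])
c=cv2.HoughCircles(g[95:200,260:370],cv2.HOUGH_GRADIENT,1,5,param1=80,param2=20,minRadius=15,maxRadius=40); print(c[0][:5]+[260,95,0] if c is not None else None)
E
python3 d.py
```

```text
seat [0.5936, -0.1928, 0.108] spindle top [0.5933, -0.1941, 0.142]
[[0.547, -0.2712], [0.6389, -0.2686], [0.5505, -0.3345], [0.5659, -0.3123]]
knob [0.632, -0.2921, 0.14]Traceback (most recent call last):
  File "d.py", line 9, in <module>
    ys,xs=np.nonzero(m); pts=np.array([at_z('wrist',p,.09,o)[:2] for p in np.c_[xs,ys][::7]])
                                       ~~~~^^^^^^^^^^^^^^^^^
  File "h.py", line 22, in at_z
    O,v=ray(n,px,o); return O+v*(z-O[2])/v[2]
        ~~~^^^^^^^^
  File "h.py", line 17, in ray
    c,O,M=cam(n,o); f=K(c)
          ~~~^^^^^
  File "h.py", line 9, in cam
    c=bot.get_calibration(n)
ValueError: time passes only in moves, steps and waits
```

View pics/w2c.png

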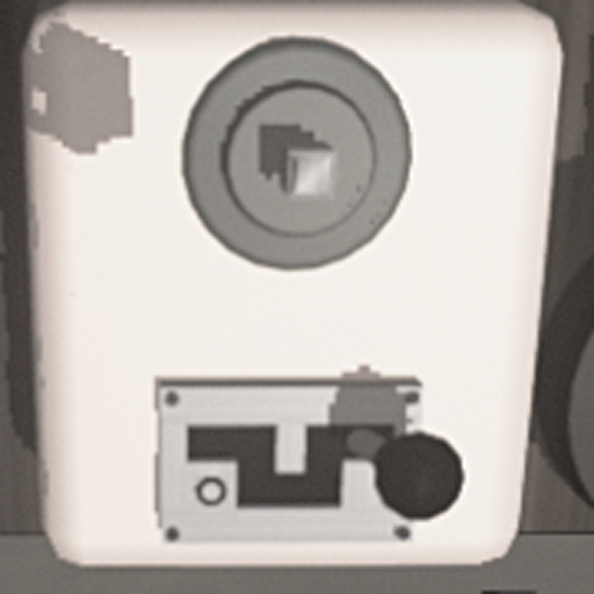

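The crop shows the zigzag: front leg at the upper left of the plate, middle leg low, and the rear leg with the knob at crop (420,476). The seat circle is at (297,155) and the screws give the plate pose.

```bash
cat > d.py <<'E'
from h import *
o=bot.get_obs()
def w(p,z): return at_z('wrist',(p[0]/3.3+225-.35,p[1]/3.3+95-.35),z,o)
S=np.array([w(p,.104) for p in [(172,398),(411,397),(172,534),(402,532)]]); print('screws',rnd(S[:,:2]),rnd(S.mean(0)))
print('slot front/rear ends of legs',[rnd(w(p,.104)[:2]) for p in [(188,427),(188,460),(237,507),(340,507)]])
print('seat r',[rnd(w(p,.110)[:2]) for p in [(298,84),(298,236),(222,158),(375,158)]])
print('base disc',[rnd(w(p,.104)[:2]) for p in [(297,36),(297,269),(183,155),(410,155)]])
print('spind top',rnd(w((312,171),.142)),'knob',rnd(w((420,476),.14)))
print('body', [rnd(w(p,.1)[:2]) for p in [(24,290),(540,290)]])
E
python3 d.py
```

```text
screws [[0.5526, -0.2776], [0.6364, -0.277], [0.5528, -0.3299], [0.6368, -0.3291]] [0.5947, -0.3034, 0.104]
slot front/rear ends of legs [[0.5583, -0.2884], [0.5584, -0.3009], [0.5763, -0.3191], [0.6136, -0.3191]]
seat r [[0.5921, -0.1703], [0.5939, -0.2191], [0.5684, -0.1937], [0.6179, -0.1934]]
base disc [[0.592, -0.1556], [0.5946, -0.2315], [0.5558, -0.1935], [0.6305, -0.1931]]
spind top [0.5936, -0.1936, 0.142] knob [0.6331, -0.292, 0.14]
body [[0.5016, -0.2399], [0.6796, -0.2393]]
```

Machine yaw is about 0.4°. The gate pivot is at (0.5945,-0.3034), the spindle at (0.5935,-0.194) and the knob at (0.633,-0.292,0.14), so f≈0.285. I'll turn the gripper so it closes along y, which keeps it clear of the kettle, then tilt it back.

Request:
{"fn": "drive_tool", "kwargs": {
  "rows": [
    {"dx": -0.3, "dy": 0.2, "dz": 0.2, "wx": 0, "wy": 0, "wz": -1.7, "hand": 60},
    {"dx": -0.6, "dy": 0.4, "dz": 0.5, "wx": 0, "wy": 0, "wz": -3.4, "hand": 60},
    {"dx": -0.9, "dy": 0.6, "dz": 0.7, "wx": 0, "wy": 0, "wz": -5.1, "hand": 60},
    {"dx": -1.23, "dy": 0.6, "dz": 1, "wx": 0, "wy": 0, "wz": -6.8, "hand": 60},
    {"dx": -1.23, "dy": 0.6, "dz": 1, "wx": 0, "wy": 0, "wz": -8.5, "hand": 60},
    {"dx": -1.23, "dy": 0.6, "dz": 1, "wx": 0, "wy": 0, "wz": -10.2, "hand": 60},
    {"dx": -1.23, "dy": 0.6, "dz": 1, "wx": 0, "wy": 0, "wz": -11.9, "hand": 60},
    {"dx": -1.23, "dy": 0.6, "dz": 1, "wx": 0, "wy": 0, "wz": -13.6, "hand": 60},
    {"dx": -1.23, "dy": 0.6, "dz": 1, "wx": 0, "wy": 0, "wz": -15.3, "hand": 60},
    {"dx": -1.23, "dy": 0.6, "dz": 1, "wx": 0, "wy": 0, "wz": -17, "hand": 60},
    {"dx": -1.23, "dy": 0.6, "dz": 1, "wx": 0, "wy": 0, "wz": -18, "hand": 60},
    {"dx": -1.23, "dy": 0.6, "dz": 1, "wx": 0, "wy": 0, "wz": -18, "hand": 60}
  ]
}}

```text
clock: 4.05
eef_pos: [0.5802, -0.2902, 0.3028]
tool_rot: [-0.001, 1.0, -0.0, 0.0]
ft_force: [0.5, 0.6, 0.2]
grip_width: 0.0598
grasp_force: 0.0
```

```bash
cat > go.py <<'E'
# usage: go.py X Y Z [rotvec deg in current tool frame wx wy wz] -> d in tool units
from h import *; import sys
o=bot.get_obs(); M=R.from_quat(o['tool_rot']).as_matrix()
print(round(o['clock'],2),rnd(o['eef_pos']),M.round(3).tolist(),'q',np.round(o['joint_pos'],2).tolist(),'F',np.round(o['ft_force'],1).tolist(),o['grip_width'],o['grasp_force'])
for a in sys.argv[1:]:
    p=np.array([float(v) for v in a.split(',')]); print(a,((p-o['eef_pos'])@M/.05).round(3).tolist())
E
python3 go.py .615,-.292,.2 .633,-.292,.2
```

```text
4.05 [0.5802, -0.2902, 0.3028] [[-1.0, -0.002, 0.0], [-0.002, 1.0, -0.0], [-0.0, -0.0, -1.0]] q [-0.46, 0.55, 0.62, 1.64, 0.0, -0.47] F [0.5, 0.6, 0.2] 0.05976009100586064 0.0
.615,-.292,.2 [-0.696, -0.037, 2.056]
.633,-.292,.2 [-1.056, -0.038, 2.056]
```

Request:
{"fn": "drive_tool", "kwargs": {
  "rows": [
    {"dx": 0, "dy": 0, "dz": 0.3, "wx": 0, "wy": -1.5, "wz": 0, "hand": 60},
    {"dx": -0.1, "dy": 0, "dz": 0.8, "wx": 0, "wy": -3, "wz": 0, "hand": 60},
    {"dx": -0.3, "dy": 0, "dz": 1.3, "wx": 0, "wy": -4, "wz": 0, "hand": 60},
    {"dx": -0.5, "dy": -0.03, "dz": 1.7, "wx": 0, "wy": -4, "wz": 0, "hand": 60},
    {"dx": -0.5, "dy": -0.03, "dz": 1.7, "wx": 0, "wy": -4, "wz": 0, "hand": 60},
    {"dx": -0.5, "dy": -0.03, "dz": 1.7, "wx": 0, "wy": -4, "wz": 0, "hand": 60}
  ]
}}

```text
clock: 4.65
eef_pos: [0.6058, -0.2927, 0.2186]
tool_rot: [-0.0, 0.985, -0.0, 0.174]
ft_force: [0.5, 0.0, 1.0]
grip_width: 0.0601
grasp_force: 0.0
```

```bash
python3 c.py w3.png lever_knob;  python3 - <<'E'
from h import *
o=bot.get_obs()
d=bot.look_for('wrist','lever_knob')
if d: print(rnd(at_z('wrist',d[0]['extent'][:2],.14,o)))
print(proj('wrist',[[.633,-.292,.14],[.5945,-.3034,.104]],o))
M=R.from_quat(o['tool_rot']).as_matrix()
for f in (.285,): 
  k=np.array([.633,-.292,.14]); print(((k+.008*M[:,2]-o['eef_pos'])@M/.05).round(3))
E
```

```text
4.65 [0.6058, -0.2927, 0.2186] [[-0.939, 0.0, 0.343], [-0.0, 1.0, -0.0], [-0.343, -0.0, -0.939]]
lever_knob [(0.94, [276, 206, 50, 73])]
[0.6222, -0.2934, 0.14]
[[277.74986128 219.39062508]
 [260.99015454 141.14767106]]
[0.067 0.035 1.85 ]
```

View pics/w3.png

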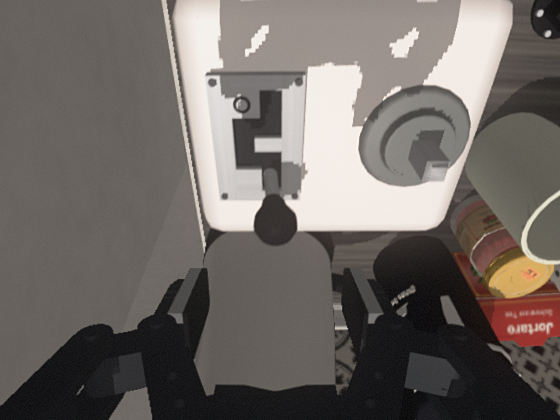

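The knob is at (276,219), where I predicted it, and it lies between the fingers. I'll descend and grip.

Request:
{"fn": "drive_tool", "kwargs": {
  "rows": [
    {"dx": 0.06, "dy": 0.03, "dz": 0.5, "wx": 0, "wy": 0, "wz": 0, "hand": 55},
    {"dx": 0.06, "dy": 0.03, "dz": 1, "wx": 0, "wy": 0, "wz": 0, "hand": 55},
    {"dx": 0.06, "dy": 0.03, "dz": 1.5, "wx": 0, "wy": 0, "wz": 0, "hand": 55},
    {"dx": 0.06, "dy": 0.03, "dz": 1.85, "wx": 0, "wy": 0, "wz": 0, "hand": 55},
    {"dx": 0.06, "dy": 0.03, "dz": 1.85, "wx": 0, "wy": 0, "wz": 0, "hand": 45},
    {"dx": 0.06, "dy": 0.03, "dz": 1.85, "wx": 0, "wy": 0, "wz": 0, "hand": 35},
    {"dx": 0.06, "dy": 0.03, "dz": 1.85, "wx": 0, "wy": 0, "wz": 0, "hand": 25},
    {"dx": 0.06, "dy": 0.03, "dz": 1.85, "wx": 0, "wy": 0, "wz": 0, "hand": 25},
    {"dx": 0.06, "dy": 0.03, "dz": 1.85, "wx": 0, "wy": 0, "wz": 0, "hand": 25}
  ]
}}

```text
clock: 5.7
eef_pos: [0.6349, -0.2921, 0.1316]
tool_rot: [-0.0, 0.984, -0.001, 0.175]
ft_force: [0.8, -0.5, 2.7]
grip_width: 0.0271
grasp_force: 59.0
```

```bash
cat > lev.py <<'E'
from h import *
o=bot.get_obs(); M=R.from_quat(o['tool_rot']).as_matrix()
print(rnd(o['eef_pos']),np.round(o['ft_force'],1),o['grip_width'],o['grasp_force'])
P=np.array([.5945,-.3034,.009]); a=.007; Y=R.from_euler('z',a).as_matrix()
g=o['eef_pos']-.008*M[:,2]
v=Y.T@(g-P); print('now f,s',np.arcsin(v[0]/.137),np.arctan2(v[1],v[2]),'r',np.linalg.norm(v))
for f,s in [(.22,.095),(.126,.095),(.126,0),(.126,-.095),(0,-.095),(-.126,-.095),(-.126,0),(-.126,.095),(-.22,.095),(-.31,.095),(-.33,.095)]:
    k=P+Y@(.137*np.array([np.sin(f),np.cos(f)*np.sin(s),np.cos(f)*np.cos(s)]))
    print(f,s,((k-g)@M/.05).round(2).tolist())
E
python3 lev.py
```

```text
[0.6349, -0.2921, 0.1316] [ 0.8 -0.5  2.7] 0.027130250297338558 58.96806299686432
now f,s 0.27867230695713446 0.08441886149391485 r 0.13589297074478662
0.22 0.095 [0.13, 0.03, -0.11]
0.126 0.095 [0.35, 0.03, -0.24]
0.126 0 [0.34, -0.22, -0.25]
0.126 -0.095 [0.35, -0.48, -0.24]
0 -0.095 [0.66, -0.49, -0.38]
-0.126 -0.095 [0.99, -0.49, -0.47]
-0.126 0 [0.99, -0.23, -0.49]
-0.126 0.095 [0.99, 0.03, -0.48]
-0.22 0.095 [1.25, 0.02, -0.52]
-0.31 0.095 [1.49, 0.02, -0.54]
-0.33 0.095 [1.55, 0.01, -0.55]
```

Gripped at a width of 27 mm. Now the first leg and the first crossing.

Request:
{"fn": "drive_tool", "kwargs": {
  "rows": [
    {"dx": 0.08, "dy": 0.01, "dz": -0.06, "wx": 0, "wy": 0, "wz": 0, "hand": 25},
    {"dx": 0.16, "dy": 0.01, "dz": -0.12, "wx": 0, "wy": 0, "wz": 0, "hand": 25},
    {"dx": 0.25, "dy": 0.02, "dz": -0.18, "wx": 0, "wy": 0, "wz": 0, "hand": 25},
    {"dx": 0.35, "dy": 0.02, "dz": -0.24, "wx": 0, "wy": 0, "wz": 0, "hand": 25},
    {"dx": 0.35, "dy": 0.02, "dz": -0.24, "wx": 0, "wy": 0, "wz": 0, "hand": 25},
    {"dx": 0.35, "dy": -0.1, "dz": -0.25, "wx": 0, "wy": 0, "wz": 0, "hand": 25},
    {"dx": 0.35, "dy": -0.22, "dz": -0.25, "wx": 0, "wy": 0, "wz": 0, "hand": 25},
    {"dx": 0.35, "dy": -0.35, "dz": -0.25, "wx": 0, "wy": 0, "wz": 0, "hand": 25},
    {"dx": 0.35, "dy": -0.48, "dz": -0.24, "wx": 0, "wy": 0, "wz": 0, "hand": 25},
    {"dx": 0.35, "dy": -0.48, "dz": -0.24, "wx": 0, "wy": 0, "wz": 0, "hand": 25}
  ]
}}

```text
clock: 6.7
eef_pos: [0.6127, -0.317, 0.1361]
tool_rot: [0.001, 0.985, -0.001, 0.174]
ft_force: [-1.7, 0.8, 12.2]
grip_width: 0.0269
grasp_force: 60.0
```

```bash
python3 lev.py
```

```text
[0.6127, -0.317, 0.1361] [-1.7  0.8 12.2] 0.02689021913352862 60.04788815975189
now f,s 0.11258803442290194 -0.10145180418029047 r 0.13621840441918587
0.22 0.095 [-0.26, 0.53, 0.13]
0.126 0.095 [-0.03, 0.53, -0.0]
0.126 0 [-0.04, 0.27, -0.01]
0.126 -0.095 [-0.04, 0.02, 0.0]
0 -0.095 [0.28, 0.01, -0.14]
-0.126 -0.095 [0.61, 0.01, -0.24]
-0.126 0 [0.61, 0.27, -0.25]
-0.126 0.095 [0.61, 0.53, -0.24]
-0.22 0.095 [0.87, 0.52, -0.28]
-0.31 0.095 [1.11, 0.51, -0.3]
-0.33 0.095 [1.17, 0.51, -0.31]
```

Request:
{"fn": "drive_tool", "kwargs": {
  "rows": [
    {"dx": 0.07, "dy": 0.01, "dz": -0.06, "wx": 0, "wy": 0, "wz": 0, "hand": 25},
    {"dx": 0.17, "dy": 0.01, "dz": -0.11, "wx": 0, "wy": 0, "wz": 0, "hand": 25},
    {"dx": 0.28, "dy": 0.01, "dz": -0.16, "wx": 0, "wy": 0, "wz": 0, "hand": 25},
    {"dx": 0.4, "dy": 0.01, "dz": -0.2, "wx": 0, "wy": 0, "wz": 0, "hand": 25},
    {"dx": 0.5, "dy": 0.01, "dz": -0.23, "wx": 0, "wy": 0, "wz": 0, "hand": 25},
    {"dx": 0.6, "dy": 0.01, "dz": -0.26, "wx": 0, "wy": 0, "wz": 0, "hand": 25},
    {"dx": 0.6, "dy": 0.01, "dz": -0.26, "wx": 0, "wy": 0, "wz": 0, "hand": 25},
    {"dx": 0.6, "dy": 0.14, "dz": -0.27, "wx": 0, "wy": 0, "wz": 0, "hand": 25},
    {"dx": 0.6, "dy": 0.27, "dz": -0.27, "wx": 0, "wy": 0, "wz": 0, "hand": 25},
    {"dx": 0.6, "dy": 0.4, "dz": -0.27, "wx": 0, "wy": 0, "wz": 0, "hand": 25},
    {"dx": 0.6, "dy": 0.52, "dz": -0.26, "wx": 0, "wy": 0, "wz": 0, "hand": 25},
    {"dx": 0.6, "dy": 0.52, "dz": -0.26, "wx": 0, "wy": 0, "wz": 0, "hand": 25}
  ]
}}

```text
clock: 7.9
eef_pos: [0.5807, -0.2882, 0.1365]
tool_rot: [-0.001, 0.985, 0.0, 0.173]
ft_force: [-0.2, -0.4, -0.5]
grip_width: 0.0251
grasp_force: 0.0
```

```bash
python3 lev.py
```

```text
[0.5807, -0.2882, 0.1365] [-0.2 -0.4 -0.5] 0.025149629969645454 0.0
now f,s -0.12009476606635071 0.1132447556297774 r 0.13686723795755956
0.22 0.095 [-0.86, -0.05, 0.35]
0.126 0.095 [-0.63, -0.05, 0.22]
0.126 0 [-0.64, -0.3, 0.21]
0.126 -0.095 [-0.64, -0.56, 0.23]
0 -0.095 [-0.32, -0.57, 0.09]
-0.126 -0.095 [0.01, -0.57, -0.01]
-0.126 0 [0.01, -0.31, -0.02]
-0.126 0.095 [0.01, -0.05, -0.01]
-0.22 0.095 [0.27, -0.05, -0.06]
-0.31 0.095 [0.51, -0.06, -0.08]
-0.33 0.095 [0.57, -0.06, -0.08]
```

Grip force is zero, so the knob may have slipped out. I'll look.

```bash
python3 c.py w4.png lever_knob
```

```text
7.9 [0.5807, -0.2882, 0.1365] [[-0.94, -0.002, 0.342], [-0.001, 1.0, 0.001], [-0.342, 0.0, -0.94]]
lever_knob [(0.78, [235, 322, 26, 111])]
```

View pics/w4.png

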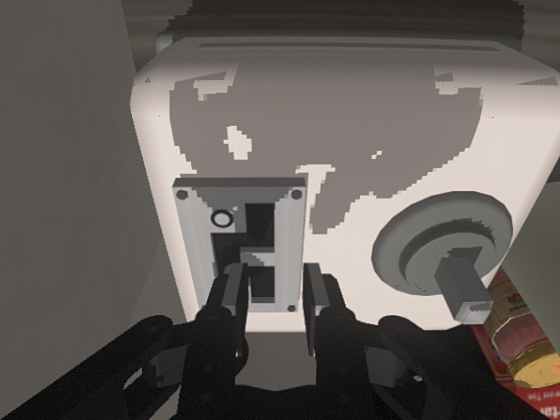

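The gripper slipped off the knob, which is now behind the left finger at (240,345). It had been held too high on the sphere (27 mm chord, upward force). I'll lift and relocate it.

Request:
{"fn": "drive_tool", "kwargs": {
  "rows": [
    {"dx": 0, "dy": 0, "dz": -0.6, "wx": 0, "wy": 0, "wz": 0, "hand": 30},
    {"dx": 0, "dy": -0.3, "dz": -1.6, "wx": 0, "wy": 0, "wz": 0, "hand": 50},
    {"dx": 0, "dy": -0.3, "dz": -1.6, "wx": 0, "wy": 0, "wz": 0, "hand": 55},
    {"dx": 0, "dy": -0.3, "dz": -1.6, "wx": 0, "wy": 0, "wz": 0, "hand": 55}
  ]
}}

```text
clock: 8.4
eef_pos: [0.554, -0.306, 0.2143]
tool_rot: [0.0, 0.984, -0.001, 0.176]
ft_force: [-0.6, -0.1, 0.0]
grip_width: 0.0549
grasp_force: 0.0
```

```bash
python3 c.py w5.png lever_knob; cat > kn.py <<'E'
from h import *
from scipy.optimize import least_squares
o=bot.get_obs(); d=bot.outline_of('wrist','lever_knob')[0]
im=cv2.imread('pics/w5.png'); b=d['extent']; print(np.round(b))
P=np.array([.5945,-.3034,.009])
for f in (.31,.22,.126,0,-.126,-.22,-.31):
  for s in (-.095,.095):
    k=P+.137*np.array([np.sin(f),np.cos(f)*np.sin(s),np.cos(f)*np.cos(s)]); print(f,s,rnd(k),proj('wrist',k,o).round(0))
E
python3 kn.py
```

```text
8.4 [0.554, -0.306, 0.2143] [[-0.938, 0.001, 0.346], [0.0, 1.0, -0.003], [-0.346, -0.003, -0.938]]
lever_knob [(0.61, [263, 253, 42, 77])]
[261. 252.  40.  75.]
0.31 -0.095 [0.6363, -0.3158, 0.1389] [[260. 287.]]
0.31 0.095 [0.6363, -0.291, 0.1389] [[293. 287.]]
0.22 -0.095 [0.6244, -0.3161, 0.1421] [[259. 280.]]
0.22 0.095 [0.6244, -0.2907, 0.1421] [[294. 280.]]
0.126 -0.095 [0.6117, -0.3163, 0.1443] [[258. 270.]]
0.126 0.095 [0.6117, -0.2905, 0.1443] [[295. 270.]]
0 -0.095 [0.5945, -0.3164, 0.1454] [[257. 253.]]
0 0.095 [0.5945, -0.2904, 0.1454] [[296. 253.]]
-0.126 -0.095 [0.5773, -0.3163, 0.1443] [[256. 232.]]
-0.126 0.095 [0.5773, -0.2905, 0.1443] [[297. 232.]]
-0.22 -0.095 [0.5646, -0.3161, 0.1421] [[256. 214.]]
-0.22 0.095 [0.5646, -0.2907, 0.1421] [[297. 214.]]
-0.31 -0.095 [0.5527, -0.3158, 0.1389] [[256. 195.]]
-0.31 0.095 [0.5527, -0.291, 0.1389] [[297. 195.]]
```

View pics/w5.png

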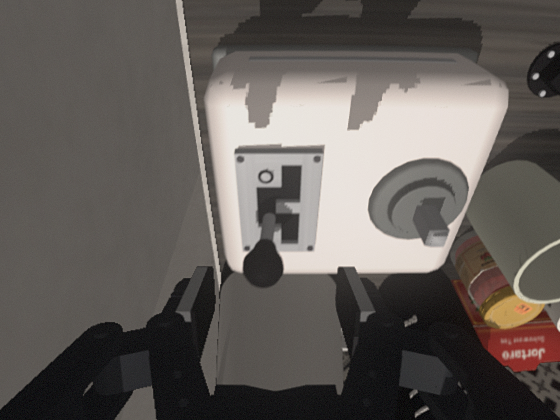

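The knob is at (263,266), so f≈0.10 and s≈-0.08, at the rear end of the middle leg. I'll grip it again 7 mm deeper.

```bash
sed -i 's/g=o\[.eef_pos.\]-.008/g=o["eef_pos"]-.015/; s/in \[(.22,.095),/in [(.1,-.08),/' lev.py; python3 lev.py
```

```text
[0.5526, -0.3039, 0.2101] [ 0.1  1.1 -0.1] 0.054971577695008586 0.0
now f,s -0.35027831944223625 -0.0010833227982451187 r 0.2203048296882932
0.1 -0.08 [-0.6, -0.21, 1.91]
0.126 0.095 [-0.66, 0.27, 1.94]
0.126 0 [-0.67, 0.01, 1.93]
0.126 -0.095 [-0.67, -0.25, 1.94]
0 -0.095 [-0.35, -0.25, 1.8]
-0.126 -0.095 [-0.02, -0.25, 1.71]
-0.126 0 [-0.02, 0.01, 1.69]
-0.126 0.095 [-0.02, 0.26, 1.71]
-0.22 0.095 [0.24, 0.26, 1.66]
-0.31 0.095 [0.48, 0.25, 1.64]
-0.33 0.095 [0.54, 0.25, 1.64]
```

Request:
{"fn": "drive_tool", "kwargs": {
  "rows": [
    {"dx": -0.3, "dy": -0.2, "dz": 0.4, "wx": 0, "wy": 0, "wz": 0, "hand": 55},
    {"dx": -0.6, "dy": -0.22, "dz": 0.8, "wx": 0, "wy": 0, "wz": 0, "hand": 55},
    {"dx": -0.6, "dy": -0.22, "dz": 1.2, "wx": 0, "wy": 0, "wz": 0, "hand": 55},
    {"dx": -0.6, "dy": -0.22, "dz": 1.6, "wx": 0, "wy": 0, "wz": 0, "hand": 55},
    {"dx": -0.6, "dy": -0.22, "dz": 1.91, "wx": 0, "wy": 0, "wz": 0, "hand": 55},
    {"dx": -0.6, "dy": -0.22, "dz": 1.91, "wx": 0, "wy": 0, "wz": 0, "hand": 40},
    {"dx": -0.6, "dy": -0.22, "dz": 1.91, "wx": 0, "wy": 0, "wz": 0, "hand": 30},
    {"dx": -0.6, "dy": -0.22, "dz": 1.91, "wx": 0, "wy": 0, "wz": 0, "hand": 22},
    {"dx": -0.6, "dy": -0.22, "dz": 1.91, "wx": 0, "wy": 0, "wz": 0, "hand": 22},
    {"dx": -0.6, "dy": -0.22, "dz": 1.91, "wx": 0, "wy": 0, "wz": 0, "hand": 22}
  ]
}}

```text
clock: 9.55
eef_pos: [0.6133, -0.3153, 0.1319]
tool_rot: [0.0, 0.985, 0.0, 0.173]
ft_force: [-1.5, 0.8, -5.5]
grip_width: 0.0277
grasp_force: 59.2
```

```bash
python3 lev.py
```

```text
[0.6133, -0.3153, 0.1319] [-1.5  0.8 -5.5] 0.027666820983166807 59.2492550611496
now f,s 0.09969517106791474 -0.08705992013712126 r 0.13822896737532528
0.1 -0.08 [0.01, 0.02, 0.02]
0.126 0.095 [-0.05, 0.5, 0.06]
0.126 0 [-0.06, 0.24, 0.05]
0.126 -0.095 [-0.06, -0.02, 0.06]
0 -0.095 [0.26, -0.02, -0.08]
-0.126 -0.095 [0.59, -0.02, -0.18]
-0.126 0 [0.59, 0.23, -0.19]
-0.126 0.095 [0.6, 0.49, -0.18]
-0.22 0.095 [0.85, 0.49, -0.22]
-0.31 0.095 [1.09, 0.48, -0.24]
-0.33 0.095 [1.15, 0.48, -0.25]
```

Request:
{"fn": "drive_tool", "kwargs": {
  "rows": [
    {"dx": 0.09, "dy": -0.02, "dz": -0.04, "wx": 0, "wy": 0, "wz": 0, "hand": 22},
    {"dx": 0.18, "dy": -0.02, "dz": -0.07, "wx": 0, "wy": 0, "wz": 0, "hand": 22},
    {"dx": 0.26, "dy": -0.02, "dz": -0.1, "wx": 0, "wy": 0, "wz": 0, "hand": 22},
    {"dx": 0.36, "dy": -0.02, "dz": -0.13, "wx": 0, "wy": 0, "wz": 0, "hand": 22},
    {"dx": 0.46, "dy": -0.02, "dz": -0.16, "wx": 0, "wy": 0, "wz": 0, "hand": 22},
    {"dx": 0.58, "dy": -0.02, "dz": -0.19, "wx": 0, "wy": 0, "wz": 0, "hand": 22},
    {"dx": 0.58, "dy": -0.02, "dz": -0.19, "wx": 0, "wy": 0, "wz": 0, "hand": 22}
  ]
}}

```text
clock: 10.25
eef_pos: [0.583, -0.3174, 0.1319]
tool_rot: [0.001, 0.985, -0.001, 0.174]
ft_force: [1.0, -0.4, -2.7]
grip_width: 0.0268
grasp_force: 60.4
```

```bash
python3 lev.py; python3 c.py w6.png lever_knob
```

```text
[0.583, -0.3174, 0.1319] [ 1.  -0.4 -2.7] 0.02684056357511167 60.389249324798584
now f,s -0.12240067007989675 -0.10094206908799472 r 0.13872856960655938
0.1 -0.08 [-0.56, 0.07, 0.23]
0.126 0.095 [-0.62, 0.54, 0.26]
0.126 0 [-0.63, 0.28, 0.25]
0.126 -0.095 [-0.63, 0.03, 0.26]
0 -0.095 [-0.31, 0.02, 0.13]
-0.126 -0.095 [0.02, 0.02, 0.03]
-0.126 0 [0.02, 0.28, 0.02]
-0.126 0.095 [0.03, 0.54, 0.03]
-0.22 0.095 [0.28, 0.53, -0.02]
-0.31 0.095 [0.52, 0.52, -0.04]
-0.33 0.095 [0.58, 0.52, -0.04]
10.25 [0.583, -0.3174, 0.1319] [[-0.94, 0.002, 0.342], [0.001, 1.0, -0.002], [-0.342, -0.001, -0.94]]
lever_knob [(0.98, [274, 305, 66, 118])]
```

Still holding. Now the second crossing.

Request:
{"fn": "drive_tool", "kwargs": {
  "rows": [
    {"dx": 0.02, "dy": 0.05, "dz": 0.01, "wx": 0, "wy": 0, "wz": 0, "hand": 22},
    {"dx": 0.02, "dy": 0.14, "dz": 0.01, "wx": 0, "wy": 0, "wz": 0, "hand": 22},
    {"dx": 0.02, "dy": 0.24, "dz": 0.01, "wx": 0, "wy": 0, "wz": 0, "hand": 22},
    {"dx": 0.02, "dy": 0.34, "dz": 0.01, "wx": 0, "wy": 0, "wz": 0, "hand": 22},
    {"dx": 0.02, "dy": 0.44, "dz": 0.01, "wx": 0, "wy": 0, "wz": 0, "hand": 22},
    {"dx": 0.02, "dy": 0.53, "dz": 0.01, "wx": 0, "wy": 0, "wz": 0, "hand": 22},
    {"dx": 0.02, "dy": 0.53, "dz": 0.01, "wx": 0, "wy": 0, "wz": 0, "hand": 22}
  ]
}}

```text
clock: 11.05
eef_pos: [0.5833, -0.3132, 0.1326]
tool_rot: [0.009, 0.984, -0.022, 0.174]
ft_force: [8.2, -56.0, -21.8]
grip_width: 0.0268
grasp_force: 61.4
```

```bash
python3 lev.py
```

```text
[0.5833, -0.3132, 0.1326] [  8.2 -56.  -21.8] 0.02684260636958055 61.35141134262085
now f,s -0.1199211966860793 -0.06548211338948173 r 0.1389030525519755
0.1 -0.08 [-0.55, -0.02, 0.24]
0.126 0.095 [-0.61, 0.46, 0.25]
0.126 0 [-0.62, 0.2, 0.25]
0.126 -0.095 [-0.62, -0.05, 0.28]
0 -0.095 [-0.3, -0.07, 0.14]
-0.126 -0.095 [0.03, -0.08, 0.04]
-0.126 0 [0.03, 0.18, 0.02]
-0.126 0.095 [0.04, 0.44, 0.02]
-0.22 0.095 [0.29, 0.43, -0.03]
-0.31 0.095 [0.54, 0.42, -0.05]
-0.33 0.095 [0.59, 0.41, -0.05]
```

The rod is blocked by the wall, so it isn't far enough forward. I'll back off sideways and press forward to the end of the leg.

Request:
{"fn": "drive_tool", "kwargs": {
  "rows": [
    {"dx": 0, "dy": -0.53, "dz": 0, "wx": 0, "wy": 0, "wz": 0, "hand": 22},
    {"dx": 0, "dy": -0.53, "dz": 0, "wx": 0, "wy": 0, "wz": 0, "hand": 22},
    {"dx": 0.05, "dy": -0.53, "dz": 0, "wx": 0, "wy": 0, "wz": 0, "hand": 22},
    {"dx": 0.1, "dy": -0.53, "dz": 0, "wx": 0, "wy": 0, "wz": 0, "hand": 22},
    {"dx": 0.1, "dy": -0.53, "dz": 0, "wx": 0, "wy": 0, "wz": 0, "hand": 22}
  ]
}}

```text
clock: 11.55
eef_pos: [0.5805, -0.3185, 0.1324]
tool_rot: [-0.002, 0.984, -0.004, 0.177]
ft_force: [0.3, -6.6, 4.8]
grip_width: 0.0269
grasp_force: 71.7
```

```bash
python3 lev.py|head -2; python3 c.py w7.png lever_knob
```

```text
[0.5805, -0.3185, 0.1324] [ 0.3 -6.6  4.8] 0.026925070977241717 71.68819427490234
now f,s -0.14174941630093826 -0.10734595990288472 r 0.1396403242266911
11.55 [0.5805, -0.3185, 0.1324] [[-0.938, -0.002, 0.348], [-0.005, 1.0, -0.008], [-0.348, -0.009, -0.938]]
lever_knob [(0.91, [276, 304, 68, 122])]
```

View pics/w7.png

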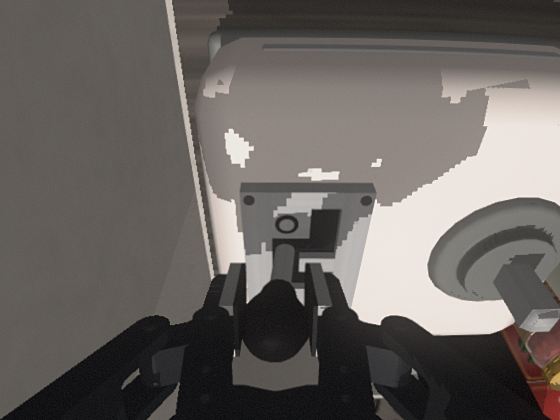

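The knob is held at about (276,322). The rod meets the plate at about (285,262), short of the slot's front edge at (275,240). I'll solve for its true f and s.

```bash
cat > kf.py <<'E'
from h import *
import sys
from scipy.optimize import least_squares
o=bot.get_obs(); u=np.array([float(sys.argv[1]),float(sys.argv[2])]); P=np.array([.5945,-.3034,.009])
kn=lambda a:P+R.from_euler('z',.007).apply(.137*np.array([np.sin(a[0]),np.cos(a[0])*np.sin(a[1]),np.cos(a[0])*np.cos(a[1])]))
r=least_squares(lambda a:(proj('wrist',kn(a),o)[0]-u)/100,[0,0],diff_step=1e-3); k=kn(r.x)
M=R.from_quat(o['tool_rot']).as_matrix(); print('f,s',r.x,'knob in tool (mm)',((k-o['eef_pos'])@M*1000).round(1))
# checks: screws, slot front corner
print(proj('wrist',[[.5527,-.277,.104],[.5527,-.3295,.104],[.5945-.0197,-.319,.104],[.5945-.0197,-.2884,.104]],o).round(0))
E
python3 kf.py 276 322
```

```text
f,s [-0.07078943 -0.10541354] knob in tool (mm) [ -8.4   0.4 -10.1]
[[368. 201.]
 [251. 200.]
 [274. 237.]
 [337. 238.]]
```

f is only -0.071 and the knob sits 8 mm off the pad centre. I'll re-centre the grip and bring it the rest of the way.

Request:
{"fn": "drive_tool", "kwargs": {
  "rows": [
    {"dx": 0, "dy": 0.02, "dz": 0, "wx": 0, "wy": 0, "wz": 0, "hand": 45},
    {"dx": 0, "dy": 0.02, "dz": 0, "wx": 0, "wy": 0, "wz": 0, "hand": 45},
    {"dx": -0.17, "dy": 0.02, "dz": 0, "wx": 0, "wy": 0, "wz": 0, "hand": 45},
    {"dx": -0.17, "dy": 0.02, "dz": 0, "wx": 0, "wy": 0, "wz": 0, "hand": 30},
    {"dx": -0.17, "dy": 0.02, "dz": 0, "wx": 0, "wy": 0, "wz": 0, "hand": 22},
    {"dx": -0.17, "dy": 0.02, "dz": 0, "wx": 0, "wy": 0, "wz": 0, "hand": 22},
    {"dx": -0.17, "dy": 0.02, "dz": 0, "wx": 0, "wy": 0, "wz": 0, "hand": 22},
    {"dx": -0.09, "dy": 0.02, "dz": 0, "wx": 0, "wy": 0, "wz": 0, "hand": 22},
    {"dx": 0, "dy": 0.02, "dz": -0.01, "wx": 0, "wy": 0, "wz": 0, "hand": 22},
    {"dx": 0, "dy": 0.02, "dz": -0.01, "wx": 0, "wy": 0, "wz": 0, "hand": 22}
  ]
}}

```text
clock: 12.65
eef_pos: [0.579, -0.316, 0.1313]
tool_rot: [0.0, 0.984, -0.0, 0.176]
ft_force: [0.4, -0.1, 7.7]
grip_width: 0.0275
grasp_force: 59.3
```

```bash
python3 lev.py|head -2; cat > kc.py <<'E'
from h import *
import sys,subprocess
im,o=snap('wrist')
d=bot.outline_of('wrist','lever_knob')[0]; g=d['region'].astype(np.uint8)
dt=cv2.distanceTransform(np.pad(g,1),cv2.DIST_L2,5); _,r,_,p=cv2.minMaxLoc(dt); print(d['score'],np.round(d['extent']),'inscribed',p,r)
E
python3 kc.py
```

```text
[0.579, -0.316, 0.1313] [ 0.4 -0.1  7.7] 0.027477757540085024 59.34154272079468
now f,s -0.15254648936110157 -0.09102362758032077 r 0.1385284127492345
0.92 [274. 302.  68. 115.] inscribed (276, 319) 35.5596923828125
```

```bash
python3 kf.py 276 319
```

```text
f,s [-0.10681218 -0.08856702] knob in tool (mm) [ -5.5   0.4 -12.2]
[[362. 205.]
 [245. 205.]
 [269. 241.]
 [332. 241.]]
```

Request:
{"fn": "drive_tool", "kwargs": {
  "rows": [
    {"dx": 0.06, "dy": 0, "dz": 0, "wx": 0, "wy": 0, "wz": 0, "hand": 22},
    {"dx": 0.09, "dy": 0, "dz": 0, "wx": 0, "wy": 0, "wz": 0, "hand": 22},
    {"dx": 0.09, "dy": 0, "dz": 0, "wx": 0, "wy": 0, "wz": 0, "hand": 22},
    {"dx": 0.09, "dy": 0.1, "dz": 0, "wx": 0, "wy": 0, "wz": 0, "hand": 22},
    {"dx": 0.09, "dy": 0.2, "dz": 0, "wx": 0, "wy": 0, "wz": 0, "hand": 22},
    {"dx": 0.09, "dy": 0.2, "dz": 0, "wx": 0, "wy": 0, "wz": 0, "hand": 22}
  ]
}}

```text
clock: 13.35
eef_pos: [0.5763, -0.3079, 0.132]
tool_rot: [-0.0, 0.984, -0.003, 0.177]
ft_force: [-0.1, -3.7, 11.9]
grip_width: 0.0274
grasp_force: 59.1
```

```bash
python3 lev.py|head -2; python3 kc.py
```

```text
[0.5763, -0.3079, 0.132] [-0.1 -3.7 11.9] 0.027412634256398883 59.077287912368774
now f,s -0.17250414932014202 -0.031175290481207207 r 0.1391092466639547Traceback (most recent call last):
  File "kc.py", line 4, in <module>
    d=bot.outline_of('wrist','lever_knob')[0]; g=d['region'].astype(np.uint8)
      ~~~~~~~~~~~~~~~~~~~~~~~~~~~~~~~~~~~~^^^
IndexError: list index out of range
```

The crossing is free; sideways force is only 4 N. I'll continue, then run the front leg.

Request:
{"fn": "drive_tool", "kwargs": {
  "rows": [
    {"dx": 0, "dy": 0.1, "dz": 0, "wx": 0, "wy": 0, "wz": 0, "hand": 22},
    {"dx": 0, "dy": 0.2, "dz": 0, "wx": 0, "wy": 0, "wz": 0, "hand": 22},
    {"dx": 0, "dy": 0.3, "dz": 0, "wx": 0, "wy": 0, "wz": 0, "hand": 22},
    {"dx": 0, "dy": 0.33, "dz": 0, "wx": 0, "wy": 0, "wz": 0, "hand": 22},
    {"dx": 0, "dy": 0.33, "dz": 0, "wx": 0, "wy": 0, "wz": 0, "hand": 22}
  ]
}}

```text
clock: 13.95
eef_pos: [0.5757, -0.2911, 0.1312]
tool_rot: [-0.0, 0.984, -0.003, 0.177]
ft_force: [-0.9, -1.9, 8.9]
grip_width: 0.0273
grasp_force: 60.3
```

```bash
python3 lev.py|head -2; python3 kc.py
```

```text
[0.5757, -0.2911, 0.1312] [-0.9 -1.9  8.9] 0.027314509530891956 60.268728733062744
now f,s -0.17543881564316885 0.09186659303481146 r 0.1388827522443779
0.94 [276. 301.  73. 114.] inscribed (276, 318) 35.0
```

Request:
{"fn": "drive_tool", "kwargs": {
  "rows": [
    {"dx": 0.1, "dy": 0, "dz": -0.02, "wx": 0, "wy": 0, "wz": 0, "hand": 22},
    {"dx": 0.2, "dy": 0, "dz": -0.03, "wx": 0, "wy": 0, "wz": 0, "hand": 22},
    {"dx": 0.3, "dy": 0, "dz": -0.04, "wx": 0, "wy": 0, "wz": 0, "hand": 22},
    {"dx": 0.4, "dy": 0, "dz": -0.05, "wx": 0, "wy": 0, "wz": 0, "hand": 22},
    {"dx": 0.48, "dy": 0, "dz": -0.06, "wx": 0, "wy": 0, "wz": 0, "hand": 22},
    {"dx": 0.54, "dy": 0, "dz": -0.06, "wx": 0, "wy": 0, "wz": 0, "hand": 22},
    {"dx": 0.58, "dy": 0, "dz": -0.06, "wx": 0, "wy": 0, "wz": 0, "hand": 22},
    {"dx": 0.58, "dy": 0, "dz": -0.06, "wx": 0, "wy": 0, "wz": 0, "hand": 22}
  ]
}}

```text
clock: 14.85
eef_pos: [0.5479, -0.2891, 0.1222]
tool_rot: [-0.0, 0.984, 0.0, 0.177]
ft_force: [6.2, 0.6, 4.5]
grip_width: 0.0273
grasp_force: 61.2
```

```bash
python3 lev.py|head -2; python3 kc.py
```

```text
[0.5479, -0.2891, 0.1222] [6.2 0.6 4.5] 0.027288315225711703 61.232038736343384
now f,s -0.3867953760417526 0.11426330585133146 r 0.1381661443013007
0.82 [276. 321.  70.  93.] inscribed (277, 327) 35.0
```

Request:
{"fn": "drive_tool", "kwargs": {
  "rows": [
    {"dx": 0.05, "dy": 0, "dz": 0, "wx": 0, "wy": 0, "wz": 0, "hand": 22},
    {"dx": 0.08, "dy": 0, "dz": 0, "wx": 0, "wy": 0, "wz": 0, "hand": 22},
    {"dx": 0.08, "dy": 0, "dz": 0, "wx": 0, "wy": 0, "wz": 0, "hand": 22}
  ]
}}

```text
clock: 15.25
eef_pos: [0.5474, -0.2892, 0.1221]
tool_rot: [-0.001, 0.984, -0.0, 0.18]
ft_force: [15.7, 0.2, 0.1]
grip_width: 0.027
grasp_force: 60.8
```

```bash
python3 lev.py|head -2; python3 kc.py; python3 kf.py 277 327
```

```text
[0.5474, -0.2892, 0.1221] [15.7  0.2  0.1] 0.027007671339247676 60.75364708900452
now f,s -0.3913293000548003 0.11389874783564925 r 0.13824995603018364
0.62 [277. 319.  71.  89.] inscribed (277, 328) 34.0
f,s [-0.32669768  0.11846998] knob in tool (mm) [ -8.3   0.8 -13.6]
[[300. 268.]
 [192. 268.]
 [218. 296.]
 [276. 297.]]
```

It is hard against the blind end (16 N, f≈-0.32). I'll release and back off.

Request:
{"fn": "drive_tool", "kwargs": {
  "rows": [
    {"dx": 0.04, "dy": 0, "dz": 0, "wx": 0, "wy": 0, "wz": 0, "hand": 50},
    {"dx": 0.04, "dy": 0, "dz": 0, "wx": 0, "wy": 0, "wz": 0, "hand": 50},
    {"dx": 0.04, "dy": 0, "dz": 0, "wx": 0, "wy": 0, "wz": 0, "hand": 50},
    {"dx": 0.04, "dy": 0, "dz": -0.8, "wx": 0, "wy": 0, "wz": 0, "hand": 50},
    {"dx": 0.04, "dy": 0, "dz": -1.6, "wx": 0, "wy": 0, "wz": 0, "hand": 50},
    {"dx": 0.04, "dy": 0, "dz": -2, "wx": 0, "wy": 1.5, "wz": 0, "hand": 50},
    {"dx": 0.04, "dy": 0, "dz": -2.4, "wx": 0, "wy": 3, "wz": 0, "hand": 50},
    {"dx": 0.04, "dy": 0, "dz": -2.4, "wx": 0, "wy": 4, "wz": 0, "hand": 50},
    {"dx": 0.04, "dy": 0, "dz": -2.4, "wx": 0, "wy": 4, "wz": 0, "hand": 70},
    {"dx": 0.04, "dy": 0, "dz": -2.4, "wx": 0, "wy": 4, "wz": 0, "hand": 70}
  ]
}}

```text
clock: 16.35
eef_pos: [0.4984, -0.2887, 0.2297]
tool_rot: [-0.0, 1.0, 0.001, -0.001]
ft_force: [0.2, -0.2, -0.0]
grip_width: 0.0705
grasp_force: 0.0
```

```bash
python3 c.py w8.png lever_knob coupling; python3 kc.py; python3 go.py; for n in "277 192"; do python3 kf.py $n; done
```

```text
16.35 [0.4984, -0.2887, 0.2297] [[-1.0, -0.0, -0.001], [-0.0, 1.0, 0.002], [0.001, 0.002, -1.0]]
lever_knob [(0.78, [274, 289, 41, 43])]
coupling [(0.84, [486, 196, 50, 42]), (0.83, [479, 95, 65, 68])]
0.64 [273. 291.  39.  39.] inscribed (275, 289) 18.781396865844727
16.6 [0.4977, -0.289, 0.2312] [[-1.0, 0.001, -0.0], [0.001, 1.0, 0.0], [0.0, 0.0, -1.0]] q [-0.53, 0.4, 0.19, 1.37, 0.0, -0.53] F [-0.2, -0.5, -0.5] 0.06990880815173715 0.0
f,s [-0.87481304  0.19006069] knob in tool (mm) [  8.5   1.4 135.9]
[[290. 269.]
 [226. 269.]
 [240. 292.]
 [276. 292.]]
```

View pics/w8.png

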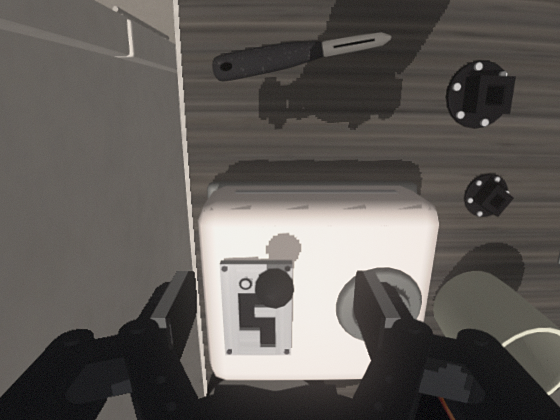

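The lever knob at (275,289) is now at the front of the gate, next to the off ring. The large coupling is at (481,95). I'll check f and go above the coupling.

```bash
python3 kf.py 274.5 289; python3 - <<'E'
from h import *
o=bot.get_obs()
print(rnd(at_z('wrist',(478,95),.006,o)),rnd(at_z('wrist',(495,96),.034,o)),rnd(at_z('wrist',(484,196),.006,o)))
E
python3 go.py .405,-.078,.2
```

```text
f,s [-0.31876981  0.10959693] knob in tool (mm) [-53.8  -0.5  92.8]
[[290. 269.]
 [226. 269.]
 [240. 292.]
 [276. 292.]]
[0.4118, -0.0858, 0.006] [0.4127, -0.085, 0.034] [0.5168, -0.0612, 0.006]
16.6 [0.4977, -0.289, 0.2312] [[-1.0, 0.001, -0.0], [0.001, 1.0, 0.0], [0.0, 0.0, -1.0]] q [-0.53, 0.4, 0.19, 1.37, 0.0, -0.53] F [-0.2, -0.5, -0.5] 0.06990880815173715 0.0
.405,-.078,.2 [1.858, 4.217, 0.625]
```

Request:
{"fn": "drive_tool", "kwargs": {
  "rows": [
    {"dx": 0.4, "dy": 0.9, "dz": 0, "wx": 0, "wy": 0, "wz": 0, "hand": 70},
    {"dx": 0.8, "dy": 1.8, "dz": 0.2, "wx": 0, "wy": 0, "wz": 0, "hand": 70},
    {"dx": 1.2, "dy": 2.7, "dz": 0.4, "wx": 0, "wy": 0, "wz": 0, "hand": 70},
    {"dx": 1.5, "dy": 3.5, "dz": 0.6, "wx": 0, "wy": 0, "wz": 0, "hand": 70},
    {"dx": 1.72, "dy": 4.08, "dz": 1, "wx": 0, "wy": 0, "wz": 0, "hand": 70},
    {"dx": 1.72, "dy": 4.08, "dz": 1.2, "wx": 0, "wy": 0, "wz": 0, "hand": 70},
    {"dx": 1.72, "dy": 4.08, "dz": 1.2, "wx": 0, "wy": 0, "wz": 0, "hand": 70},
    {"dx": 1.72, "dy": 4.08, "dz": 1.2, "wx": 0, "wy": 0, "wz": 0, "hand": 70}
  ]
}}

```text
clock: 17.4
eef_pos: [0.4134, -0.0858, 0.1719]
tool_rot: [0.0, 1.0, -0.0, 0.001]
ft_force: [-0.3, 0.0, -0.6]
grip_width: 0.07
grasp_force: 0.0
```

```bash
python3 c.py w9.png coupling; python3 - <<'E'
from h import *
o=bot.get_obs(); ds=bot.outline_of('wrist','coupling')
for d in ds: print(d['score'],np.round(d['extent']))
b=ds[0]['extent']; im=cv2.imread('pics/w9.png'); c,r=int(b[0]),int(b[1]); s=70
crop=im[max(r-s,0):r+s,max(c-s,0):c+s]; print(max(c-s,0),max(r-s,0))
cv2.imwrite('pics/w9c.png',cv2.convertScaleAbs(cv2.resize(crop,None,fx=4,fy=4,interpolation=cv2.INTER_CUBIC),alpha=2.2,beta=20))
print(rnd(o['eef_pos']),rnd(at_z('wrist',b[:2],.01,o)))
E
```

```text
17.4 [0.4134, -0.0858, 0.1719] [[-1.0, 0.001, 0.001], [0.001, 1.0, -0.001], [-0.001, -0.001, -1.0]]
coupling [(0.68, [303, 295, 49, 47]), (0.67, [276, 188, 68, 74])]
0.76 [302. 295.  49.  54.]
0.59 [276. 190.  68.  72.]
232 225
[0.4139, -0.0861, 0.1721] [0.5162, -0.06, 0.01]
```

View pics/w9c.png

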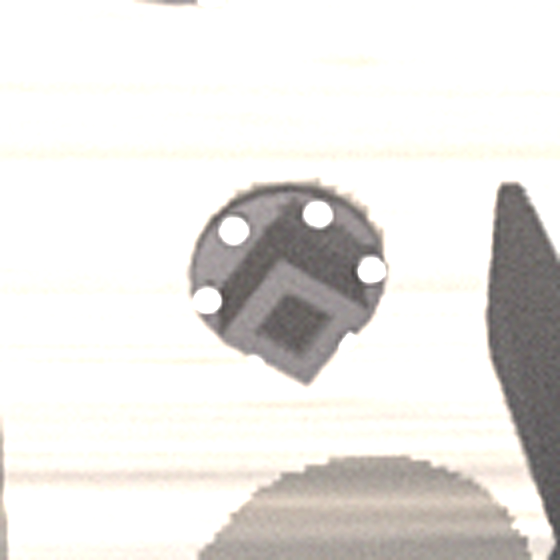

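That crop is the decoy at (302,295). The right coupling is at (276,190), so I'll find its yaw numerically from the bore.

```bash
python3 - <<'E'
from h import *
o=bot.get_obs(); im=cv2.imread('pics/w9.png')
g=cv2.cvtColor(im,cv2.COLOR_BGR2GRAY); c=proj('wrist',[.4127,-.085,.034],o)[0]; print(c)
x,y=int(c[0]),int(c[1]); print(g[y-28:y+40:4,x-36:x+37:4])
cv2.imwrite('pics/w9d.png',cv2.convertScaleAbs(cv2.resize(im[y-55:y+55,x-60:x+60],None,fx=5,fy=5,interpolation=cv2.INTER_CUBIC),alpha=2.2,beta=20))
E
```

```text
[276.6739688  199.78184332]
[[105  76  75  75  75  65  40  48  45  45  44  47  47  44 181 179  69  57
  111]
 [118  69  78  75  48  36  39  38  36  34  34  35  33  34  42  57  69  58
  121]
 [111  71  73  76  48  53  53  54  54  54  54  56  57  56  55  46  68  66
   73]
 [ 63 255 255  74  74  72  76  74  73  72  73  71  70  72  71  47  67  67
   60]
 [ 60 255 255  78  74  74  75  74  73  74  71  72  70  71  70  45  70  70
   57]
 [ 60  72  76  74  76  75  62  75  81  79  80  71  67  70  74  42  67  69
   61]
 [ 63  78  78  75  75  75  63  78  79  75  77  71  66  68  71  44  62  68
   56]
 [ 98  77  76  75  76  73  68  39  38  35  41  37  64  71  70  42 255 255
   92]
 [117  75  74  74  74  75  68  38  44  42  41  37  65  68  69  41 250 255
  117]
 [ 99  68  75  74  75  74  69  37  39  34  38  38  64  70  70  69  66  70
  103]
 [120 122  72 249 106  75  67  61  62  63  65  61  68  69  71  67  62 115
  116]
 [130 130 118 255 133  75  75  71  70  73  70  73  70  69  70  60 134 134
  132]
 [140 139 144 137  64  73  75  71  69  71  80 128  96  66  62 143 141 141
  140]
 [120 119 120 119 122 116  69  67  65  65 146 255 169 115 123 120 123 123
  121]
 [120 120 119 120 118 117 121 120 123 117 122 117 121 119 119 118 120 120
  119]
 [128 125 126 127 125 128 126 124 124 124 125 127 126 126 129 128 128 125
  124]
 [128 124 124 122 123 124 123 127 124 124 125 124 123 126 128 126 126 126
  125]]
```

View pics/w9d.png

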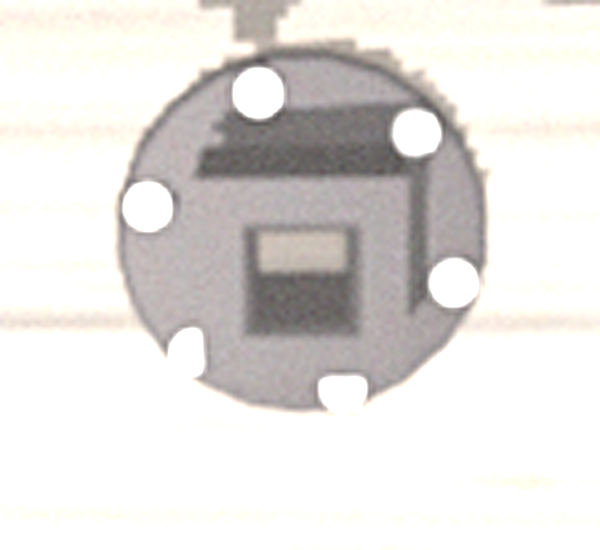

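The bore is centred at about (276.6,200) with its sides square to the image, which matches (0.4127,-0.085). I'll descend and grip the neck.

Request:
{"fn": "drive_tool", "kwargs": {
  "rows": [
    {"dx": 0.02, "dy": 0.02, "dz": 0.9, "wx": 0, "wy": 0, "wz": 0, "hand": 60},
    {"dx": 0.02, "dy": 0.02, "dz": 1.8, "wx": 0, "wy": 0, "wz": 0, "hand": 60},
    {"dx": 0.02, "dy": 0.02, "dz": 2.5, "wx": 0, "wy": 0, "wz": 0, "hand": 60},
    {"dx": 0.02, "dy": 0.02, "dz": 2.92, "wx": 0, "wy": 0, "wz": 0, "hand": 60},
    {"dx": 0.02, "dy": 0.02, "dz": 2.92, "wx": 0, "wy": 0, "wz": 0, "hand": 50},
    {"dx": 0.02, "dy": 0.02, "dz": 2.92, "wx": 0, "wy": 0, "wz": 0, "hand": 40},
    {"dx": 0.02, "dy": 0.02, "dz": 2.92, "wx": 0, "wy": 0, "wz": 0, "hand": 28},
    {"dx": 0.02, "dy": 0.02, "dz": 2.92, "wx": 0, "wy": 0, "wz": 0, "hand": 28},
    {"dx": 0.02, "dy": 0.02, "dz": 2.92, "wx": 0, "wy": 0, "wz": 0, "hand": 28},
    {"dx": 0.02, "dy": 0.02, "dz": 2.92, "wx": 0, "wy": 0, "wz": 0, "hand": 28}
  ]
}}

```text
clock: 18.55
eef_pos: [0.4133, -0.0844, 0.0267]
tool_rot: [0.0, 1.0, -0.0, 0.002]
ft_force: [-0.9, -0.6, 6.5]
grip_width: 0.0329
grasp_force: 60.4
```

Request:
{"fn": "drive_tool", "kwargs": {
  "rows": [
    {"dx": 0, "dy": 0, "dz": -0.5, "wx": 0, "wy": 0, "wz": 0, "hand": 28},
    {"dx": 0, "dy": 0, "dz": -1.4, "wx": 0, "wy": 0, "wz": 0, "hand": 28},
    {"dx": 0, "dy": 0, "dz": -2.3, "wx": 0, "wy": 0, "wz": 0, "hand": 28},
    {"dx": 0, "dy": 0, "dz": -3.2, "wx": 0, "wy": 0, "wz": 0, "hand": 28},
    {"dx": 0, "dy": 0, "dz": -3.8, "wx": 0, "wy": 0, "wz": 0, "hand": 28},
    {"dx": 0, "dy": 0, "dz": -3.8, "wx": 0, "wy": 0, "wz": 0, "hand": 28}
  ]
}}

```text
clock: 19.15
eef_pos: [0.4147, -0.0845, 0.2202]
tool_rot: [-0.0, 1.0, -0.001, 0.005]
ft_force: [1.4, -0.3, -0.8]
grip_width: 0.0327
grasp_force: 60.0
```

```bash
python3 go.py .5935,-.194,.2
```

```text
19.15 [0.4147, -0.0845, 0.2202] [[-1.0, -0.0, 0.01], [-0.0, 1.0, -0.002], [-0.01, -0.002, -1.0]] q [-0.2, 0.09, -0.23, 1.23, 0.0, -0.2] F [1.4, -0.3, -0.8] 0.03265704156667437 60.02134803682566
.5935,-.194,.2 [-3.571, -2.19, 0.445]
```

Request:
{"fn": "drive_tool", "kwargs": {
  "rows": [
    {"dx": -0.8, "dy": -0.5, "dz": 0, "wx": 0, "wy": 0, "wz": 0, "hand": 28},
    {"dx": -1.6, "dy": -1, "dz": 0, "wx": 0, "wy": 0, "wz": 0, "hand": 28},
    {"dx": -2.4, "dy": -1.5, "dz": 0, "wx": 0, "wy": 0, "wz": 0, "hand": 28},
    {"dx": -3.1, "dy": -1.9, "dz": 0.2, "wx": 0, "wy": 0, "wz": 0, "hand": 28},
    {"dx": -3.5, "dy": -2.15, "dz": 0.4, "wx": 0, "wy": 0, "wz": 0, "hand": 28},
    {"dx": -3.58, "dy": -2.19, "dz": 0.44, "wx": 0, "wy": 0, "wz": 0, "hand": 28},
    {"dx": -3.58, "dy": -2.19, "dz": 0.44, "wx": 0, "wy": 0, "wz": 0, "hand": 28},
    {"dx": -3.58, "dy": -2.19, "dz": 0.44, "wx": 0, "wy": 0, "wz": 0, "hand": 28},
    {"dx": -3.58, "dy": -2.19, "dz": 0.44, "wx": 0, "wy": 0, "wz": 0, "hand": 28}
  ]
}}

```text
clock: 20.05
eef_pos: [0.5901, -0.1928, 0.1941]
tool_rot: [-0.0, 1.0, 0.0, 0.0]
ft_force: [-0.3, 0.0, -1.2]
grip_width: 0.0327
grasp_force: 60.0
```

```bash
python3 go.py .5941,-.1938,.18 .5941,-.1938,.136; python3 - <<'E'
from h import *
for n in ['scene','side']:
    im,o=snap(n)
    s=bot.look_for(n,'coupling'); print(n,[(round(d['score'],2),np.round(d['extent']).tolist()) for d in s[:3]], proj(n,[np.array(o['eef_pos'])+[-.0006,0,-.0127]],o))
E
```

```text
20.05 [0.5901, -0.1928, 0.1941] [[-1.0, -0.001, 0.0], [-0.001, 1.0, 0.0], [-0.0, 0.0, -1.0]] q [-0.32, 0.5, 0.27, 1.33, 0.0, -0.32] F [-0.3, 0.0, -1.2] 0.03271642433300641 59.98295500874519
.5941,-.1938,.18 [-0.08, -0.02, 0.283]
.5941,-.1938,.136 [-0.08, -0.02, 1.163]
scene [(0.63, [309.0, 131.0, 28.0, 21.0]), (0.54, [300.0, 224.0, 16.0, 18.0])] [[306.43716084 129.01976537]]
side [(0.48, [291.0, 233.0, 21.0, 13.0]), (0.16, [283.0, 188.0, 70.0, 66.0])] [[278.64085108 154.32107362]]
```

Coupling still held. I'll lower it gradually over the spindle.

Request:
{"fn": "drive_tool", "kwargs": {
  "rows": [
    {"dx": -0.08, "dy": -0.02, "dz": 0.15, "wx": 0, "wy": 0, "wz": 0, "hand": 28},
    {"dx": -0.08, "dy": -0.02, "dz": 0.3, "wx": 0, "wy": 0, "wz": 0, "hand": 28},
    {"dx": -0.08, "dy": -0.02, "dz": 0.42, "wx": 0, "wy": 0, "wz": 0, "hand": 28},
    {"dx": -0.08, "dy": -0.02, "dz": 0.54, "wx": 0, "wy": 0, "wz": 0, "hand": 28},
    {"dx": -0.08, "dy": -0.02, "dz": 0.6, "wx": 0, "wy": 0, "wz": 0, "hand": 28},
    {"dx": -0.08, "dy": -0.02, "dz": 0.6, "wx": 0, "wy": 0, "wz": 0, "hand": 28}
  ]
}}

```text
clock: 20.85
eef_pos: [0.5948, -0.1953, 0.1629]
tool_rot: [0.0, 1.0, -0.001, -0.0]
ft_force: [0.3, -2.5, -2.3]
grip_width: 0.0328
grasp_force: 59.9
```

The underside is past the spindle's top with no resistance. On down to the seat.

Request:
{"fn": "drive_tool", "kwargs": {
  "rows": [
    {"dx": 0, "dy": 0, "dz": 0.15, "wx": 0, "wy": 0, "wz": 0, "hand": 28},
    {"dx": 0, "dy": 0, "dz": 0.3, "wx": 0, "wy": 0, "wz": 0, "hand": 28},
    {"dx": 0, "dy": 0, "dz": 0.42, "wx": 0, "wy": 0, "wz": 0, "hand": 28},
    {"dx": 0, "dy": 0, "dz": 0.5, "wx": 0, "wy": 0, "wz": 0, "hand": 28},
    {"dx": 0, "dy": 0, "dz": 0.54, "wx": 0, "wy": 0, "wz": 0, "hand": 28},
    {"dx": 0, "dy": 0, "dz": 0.56, "wx": 0, "wy": 0, "wz": 0, "hand": 28},
    {"dx": 0, "dy": 0, "dz": 0.56, "wx": 0, "wy": 0, "wz": 0, "hand": 28}
  ]
}}

```text
clock: 21.55
eef_pos: [0.5946, -0.1954, 0.1367]
tool_rot: [0.0, 1.0, -0.001, 0.0]
ft_force: [-2.4, -4.8, 8.3]
grip_width: 0.033
grasp_force: 61.2
```

Request:
{"fn": "drive_tool", "kwargs": {
  "rows": [
    {"dx": 0, "dy": 0, "dz": 0.04, "wx": 0, "wy": 0, "wz": 0, "hand": 28},
    {"dx": 0, "dy": 0, "dz": 0.06, "wx": 0, "wy": 0, "wz": 0, "hand": 28},
    {"dx": 0, "dy": 0, "dz": 0.06, "wx": 0, "wy": 0, "wz": 0, "hand": 28}
  ]
}}

```text
clock: 21.85
eef_pos: [0.5946, -0.1954, 0.1367]
tool_rot: [0.0, 1.0, -0.001, 0.001]
ft_force: [-7.5, -4.0, 20.3]
grip_width: 0.0329
grasp_force: 62.7
```

It's seated: z is unchanged at 20 N, and the underside is at 0.110. I'll release, rise and look at the pot.

Request:
{"fn": "drive_tool", "kwargs": {
  "rows": [
    {"dx": 0, "dy": 0, "dz": 0.04, "wx": 0, "wy": 0, "wz": 0, "hand": 50},
    {"dx": 0, "dy": 0, "dz": 0.04, "wx": 0, "wy": 0, "wz": 0, "hand": 50},
    {"dx": 0, "dy": 0, "dz": 0.0, "wx": 0, "wy": 0, "wz": 0, "hand": 50},
    {"dx": 0, "dy": 0, "dz": -0.8, "wx": 0, "wy": 0, "wz": 0, "hand": 55},
    {"dx": 0, "dy": 0, "dz": -1.7, "wx": 0, "wy": 0, "wz": 0, "hand": 60},
    {"dx": 0.3, "dy": 0.8, "dz": -2.6, "wx": 0, "wy": 0, "wz": 0, "hand": 60},
    {"dx": 0.8, "dy": 1.7, "dz": -3.5, "wx": 0, "wy": 0, "wz": 0, "hand": 60},
    {"dx": 1.2, "dy": 2.6, "dz": -4, "wx": 0, "wy": 0, "wz": 0, "hand": 60},
    {"dx": 1.5, "dy": 3, "dz": -4, "wx": 0, "wy": 0, "wz": 0, "hand": 60},
    {"dx": 1.5, "dy": 3, "dz": -4, "wx": 0, "wy": 0, "wz": 0, "hand": 60},
    {"dx": 1.5, "dy": 3, "dz": -4, "wx": 0, "wy": 0, "wz": 0, "hand": 60}
  ]
}}

```text
clock: 22.95
eef_pos: [0.5196, -0.0429, 0.3331]
tool_rot: [-0.002, 1.0, 0.0, 0.001]
ft_force: [0.0, -0.6, -1.0]
grip_width: 0.0598
grasp_force: 0.0
```

```bash
cat > pot.py <<'E'
from h import *
im,o=snap('wrist','w10.png'); print(rnd(o['eef_pos']))
def names(n,ts): 
    r={}
    for t in ts:
        d=bot.look_for(n,t); r[t]=[(round(x['score'],2),np.round(x['extent']).astype(int).tolist()) for x in d[:2]]
    return r
print(names('wrist',['hook','coupling','lever_knob']))
d=bot.outline_of('wrist','pot')[0]; ys,xs=np.nonzero(d['region']); print('pot',d['score'],np.round(d['extent']))
P=np.array([at_z('wrist',p,.118,o)[:2] for p in np.c_[xs,ys][::11]])
h=cv2.convexHull((P*1000).astype(np.float32))[:,0]/1000
# rim = far/outer part: fit circle r=.0465 whose points hull (rim side away from camera nadir)
C=cam('wrist',o)[1][:2]
from scipy.optimize import minimize
T=np.linspace(0,2*np.pi,90)
def silh(c):
    a=np.c_[c[0]+.0465*np.cos(T),c[1]+.0465*np.sin(T)]; q=np.r_[proj('wrist',np.c_[a,np.full(90,.118)],o),proj('wrist',np.c_[a,np.zeros(90)],o)]
    m=np.zeros((420,560),np.uint8); cv2.fillConvexPoly(m,cv2.convexHull(q.astype(np.float32)).astype(np.int32),1); return m
f=lambda c:(silh(c)!=d['region']).sum()
r=minimize(f,P.mean(0),method='Nelder-Mead',options=dict(initial_simplex=P.mean(0)+np.array([[0,0],[.02,0],[0,.02]]))); print('pot',rnd(r.x),r.fun,d['region'].sum())
E
python3 pot.py; cat > tools.py <<'E'
from h import *
for n in ['scene','side']:
    im,o=snap(n,n+'_t.png')
    for t in ['hook','scraper','paddle','coupling','pot']:
        d=bot.look_for(n,t); print(n,t,[(round(x['score'],2),np.round(x['extent']).astype(int).tolist()) for x in d[:2]])
E
python3 tools.py
```

```text
[0.5196, -0.0429, 0.3331]
{'hook': [(0.71, [384, 118, 44, 190])], 'coupling': [(0.97, [263, 158, 37, 36]), (0.64, [138, 243, 57, 58])], 'lever_knob': [(0.79, [38, 216, 37, 28]), (0.71, [107, 224, 199, 160])]}
pot 0.72 [ 98.  48. 126.  44.]
pot [0.244, -0.2322] 2117.0 2117
scene hook [(0.74, [279, 271, 86, 56])]
scene scraper [(0.67, [238, 318, 94, 69])]
scene paddle [(0.63, [124, 269, 35, 40]), (0.59, [224, 348, 100, 69])]
scene coupling [(0.77, [304, 148, 28, 24]), (0.52, [300, 224, 17, 18])]
scene pot [(0.84, [256, 184, 37, 54])]
side hook [(0.8, [297, 264, 95, 24])]
side scraper [(0.71, [279, 305, 114, 35])]
side paddle [(0.68, [283, 330, 120, 29])]
side coupling [(0.65, [291, 232, 15, 12]), (0.56, [278, 173, 22, 15])]
side pot [(0.7, [277, 174, 21, 16]), (0.62, [243, 212, 37, 51])]
```

```bash
cat > pot.py <<'E'
from h import *
from scipy.optimize import minimize
T=np.linspace(0,2*np.pi,60)
for n in ['wrist','scene','side']:
    im,o=snap(n); e=proj(n,[.643,-.045,.06],o)[0]
    c,O,M=cam(n,o); f=K(c)
    def silh(p):
        a=np.c_[p[0]+.0465*np.cos(T),p[1]+.0465*np.sin(T)]; P=np.r_[np.c_[a,np.full(60,.118)],np.zeros((60,3))+np.c_[a,np.zeros(60)]]
        q=(P-O)@M; u=np.c_[q[:,0],-q[:,1]]/-q[:,2:]; q=u*(1+c['k1']*(u**2).sum(1,keepdims=True))*f+[c['cx'],c['cy']]
        m=np.zeros((420,560),np.uint8); cv2.fillConvexPoly(m,cv2.convexHull(q.astype(np.float32)).astype(np.int32),1); return m
    for d in bot.outline_of(n,'pot'):
        if np.hypot(*(np.array(d['extent'][:2])-e))>50: continue
        p0=np.array([.643,-.045])
        r=minimize(lambda p:float((silh(p)!=d['region']).sum()),p0,method='Nelder-Mead',options=dict(initial_simplex=p0+np.array([[-.02,-.02],[.02,0],[0,.02]]),xatol=2e-4))
        print(n,round(d['score'],2),np.round(d['extent']),rnd(r.x),r.fun,d['region'].sum()); break
    else: print(n,'none',e)
E
python3 pot.py
```

```text
wrist 0.83 [267. 275.  77. 105.] [0.6523, -0.0537] 302.0 6691
scene 0.69 [256. 185.  35.  54.] [0.6521, -0.0569] 194.0 1800
side 0.56 [244. 212.  34.  52.] [0.6519, -0.059] 133.0 1588
```

The pot is at (0.652,-0.055), consistent in all three cameras. Next I'll go above the hook's collar.

Request:
{"fn": "drive_tool", "kwargs": {
  "rows": [
    {"dx": 0.1, "dy": 0.8, "dz": 0.4, "wx": 0, "wy": 0, "wz": 0, "hand": 60},
    {"dx": 0.3, "dy": 1.6, "dz": 1, "wx": 0, "wy": 0, "wz": 0, "hand": 60},
    {"dx": 0.4, "dy": 2.4, "dz": 1.8, "wx": 0, "wy": 0, "wz": 0, "hand": 60},
    {"dx": 0.4, "dy": 2.74, "dz": 2.6, "wx": 0, "wy": 0, "wz": 0, "hand": 60},
    {"dx": 0.4, "dy": 2.74, "dz": 2.6, "wx": 0, "wy": 0, "wz": 0, "hand": 60},
    {"dx": 0.4, "dy": 2.74, "dz": 2.6, "wx": 0, "wy": 0, "wz": 0, "hand": 60},
    {"dx": 0.4, "dy": 2.74, "dz": 2.6, "wx": 0, "wy": 0, "wz": 0, "hand": 60}
  ]
}}

```text
clock: 24.8
eef_pos: [0.5014, 0.0921, 0.2044]
tool_rot: [0.0, 1.0, 0.0, 0.002]
ft_force: [-0.4, -0.3, 0.5]
grip_width: 0.0596
grasp_force: 0.0
```

```bash
cat > col.py <<'E'
# find a tool's collar: col.py name x y
from h import *; import sys
t=sys.argv[1]; e3=np.array([float(sys.argv[2]),float(sys.argv[3]),.026])
im,o=snap('wrist','c_'+t+'.png'); e=proj('wrist',e3,o)[0]
d=bot.outline_of('wrist',t); print('det',[(round(x['score'],2),np.round(x['extent']).astype(int).tolist()) for x in d],'exp',e.round())
g=cv2.cvtColor(im,cv2.COLOR_RGB2GRAY); near=[x for x in d if np.hypot(*(np.array(x['extent'][:2])-e))<130]
k=cv2.dilate(near[0]['region'].astype(np.uint8),np.ones((7,7))) if near else np.ones_like(g)
m=((g<62)&(k>0)).astype(np.uint8); m=cv2.morphologyEx(m,cv2.MORPH_OPEN,np.ones((5,5)))
n,l,s,c=cv2.connectedComponentsWithStats(m)
M=R.from_quat(o['tool_rot']).as_matrix()
for i in range(1,n):
    if s[i,4]<250: continue
    pts=np.array([at_z('wrist',p,.02,o)[:2] for p in np.argwhere(l==i)[:,::-1][::5]])*1000
    r=cv2.minAreaRect(pts.astype(np.float32)); w=at_z('wrist',c[i],.022,o)
    print('dark',c[i].round(),s[i,4],'world',rnd(w),'rect',np.round(r[0]),np.round(r[1]),round(r[2],1),'d',((w-o['eef_pos'])@M/.05).round(2))
if near:
    p=np.array([at_z('wrist',q,.015,o)[:2] for q in np.argwhere(near[0]['region'])[:,::-1][::9]])
    vx,vy,x0,y0=cv2.fitLine(p.astype(np.float32),cv2.DIST_HUBER,0,.001,.001).ravel(); print('axis yaw',np.degrees(np.arctan2(vy,vx)),'span x',p[:,0].min(),p[:,0].max(),rnd(p.mean(0)))
print(rnd(o['eef_pos']))
E
python3 col.py hook .50 .094
```

```text
det [(0.77, [278, 139, 45, 258]), (0.57, [400, 157, 62, 250])] exp [277. 187.]
axis yaw -1.3816682 span x 0.351673574190325 0.5874104448039027 [0.4693, 0.0934]
[0.5014, 0.0921, 0.2044]
```

The hook spans x 0.352 to 0.587 (235 mm, as it should), so its origin is at (0.503,0.093). I'll grip it there.

Request:
{"fn": "drive_tool", "kwargs": {
  "rows": [
    {"dx": -0.02, "dy": 0.01, "dz": 0.9, "wx": 0, "wy": 0, "wz": 0, "hand": 60},
    {"dx": -0.02, "dy": 0.01, "dz": 1.8, "wx": 0, "wy": 0, "wz": 0, "hand": 60},
    {"dx": -0.02, "dy": 0.01, "dz": 2.7, "wx": 0, "wy": 0, "wz": 0, "hand": 55},
    {"dx": -0.02, "dy": 0.01, "dz": 3.4, "wx": 0, "wy": 0, "wz": 0, "hand": 50},
    {"dx": -0.02, "dy": 0.01, "dz": 3.72, "wx": 0, "wy": 0, "wz": 0, "hand": 50},
    {"dx": -0.02, "dy": 0.01, "dz": 3.72, "wx": 0, "wy": 0, "wz": 0, "hand": 35},
    {"dx": -0.02, "dy": 0.01, "dz": 3.72, "wx": 0, "wy": 0, "wz": 0, "hand": 25},
    {"dx": -0.02, "dy": 0.01, "dz": 3.72, "wx": 0, "wy": 0, "wz": 0, "hand": 16},
    {"dx": -0.02, "dy": 0.01, "dz": 3.72, "wx": 0, "wy": 0, "wz": 0, "hand": 16},
    {"dx": -0.02, "dy": 0.01, "dz": 3.72, "wx": 0, "wy": 0, "wz": 0, "hand": 16},
    {"dx": -0.02, "dy": 0.01, "dz": 3.72, "wx": 0, "wy": 0, "wz": 0, "hand": 16}
  ]
}}

```text
clock: 26.0
eef_pos: [0.5027, 0.0931, 0.0183]
tool_rot: [0.0, 1.0, 0.0, 0.002]
ft_force: [0.7, -0.5, 6.9]
grip_width: 0.021
grasp_force: 60.9
```

```bash
python3 go.py
```

```text
26.0 [0.5027, 0.0931, 0.0183] [[-1.0, 0.0, 0.004], [0.0, 1.0, 0.0], [-0.004, 0.0, -1.0]] q [0.18, 0.47, -0.3, 0.79, -0.0, 0.18] F [0.7, -0.5, 6.9] 0.021033123804786488 60.8510684967041
```

Gripped at 21 mm. I'll lift, tip it 68° (head up, leaning away) and carry it above the pot.

Request:
{"fn": "drive_tool", "kwargs": {
  "rows": [
    {"dx": 0, "dy": 0, "dz": -0.8, "wx": 0, "wy": 0, "wz": 0, "hand": 16},
    {"dx": 0, "dy": 0, "dz": -1.7, "wx": 0, "wy": 0, "wz": 0, "hand": 16},
    {"dx": 0, "dy": 0, "dz": -2.6, "wx": 0, "wy": 0, "wz": 0, "hand": 16},
    {"dx": 0, "dy": 0, "dz": -3.5, "wx": 0, "wy": -1, "wz": 0, "hand": 16},
    {"dx": 0, "dy": 0, "dz": -4.4, "wx": 0, "wy": -2.5, "wz": 0, "hand": 16},
    {"dx": -0.2, "dy": -0.3, "dz": -5, "wx": 0, "wy": -4, "wz": 0, "hand": 16},
    {"dx": -0.5, "dy": -0.8, "dz": -5.4, "wx": 0, "wy": -5.5, "wz": 0, "hand": 16},
    {"dx": -0.9, "dy": -1.3, "dz": -5.6, "wx": 0, "wy": -7, "wz": 0, "hand": 16},
    {"dx": -1.4, "dy": -1.8, "dz": -5.6, "wx": 0, "wy": -8.5, "wz": 0, "hand": 16},
    {"dx": -1.9, "dy": -2.3, "dz": -5.6, "wx": 0, "wy": -10, "wz": 0, "hand": 16},
    {"dx": -2.4, "dy": -2.7, "dz": -5.6, "wx": 0, "wy": -11.5, "wz": 0, "hand": 16},
    {"dx": -2.9, "dy": -2.95, "dz": -5.6, "wx": 0, "wy": -12.8, "wz": 0, "hand": 16},
    {"dx": -3.4, "dy": -2.95, "dz": -5.5, "wx": 0, "wy": -13.6, "wz": 0, "hand": 16},
    {"dx": -3.75, "dy": -2.95, "dz": -5.43, "wx": 0, "wy": -13.6, "wz": 0, "hand": 16},
    {"dx": -3.75, "dy": -2.95, "dz": -5.43, "wx": 0, "wy": -13.6, "wz": 0, "hand": 16},
    {"dx": -3.75, "dy": -2.95, "dz": -5.43, "wx": 0, "wy": -13.6, "wz": 0, "hand": 16},
    {"dx": -3.75, "dy": -2.95, "dz": -5.43, "wx": 0, "wy": -13.6, "wz": 0, "hand": 16}
  ]
}}

```text
clock: 27.7
eef_pos: [0.6878, -0.0543, 0.2884]
tool_rot: [-0.0, 0.829, 0.0, 0.559]
ft_force: [-1.1, -0.3, -0.9]
grip_width: 0.0202
grasp_force: 60.0
```

```bash
python3 go.py .690,-.0545,.29 .690,-.0545,.152; python3 - <<'E'
from h import *
im,o=snap('scene','s11.png'); snap('side','side11.png')
E
```

```text
27.7 [0.6878, -0.0543, 0.2884] [[-0.375, -0.0, 0.927], [-0.0, 1.0, 0.0], [-0.927, -0.0, -0.375]] q [-0.13, 0.14, -0.73, -0.48, 0.12, -0.05] F [-1.1, -0.3, -0.9] 0.020242248014947433 59.98791217803955
.690,-.0545,.29 [-0.045, -0.005, 0.028]
.690,-.0545,.152 [2.514, -0.005, 1.062]
```

View pics/side11.png

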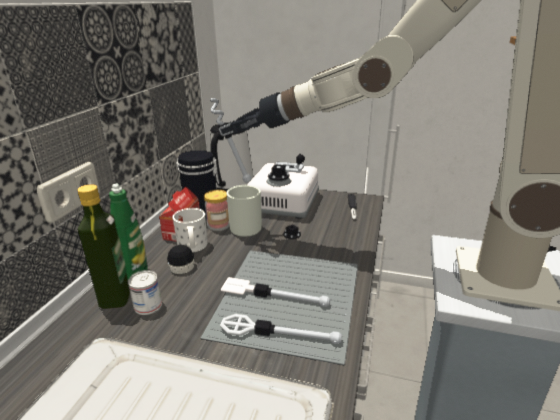

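The hook hangs head up at (213,110) above the pot. The coupling sits on the spindle at (279,173), the lever is forward, and the scraper has been shifted a little. I'll lower the hook.

Request:
{"fn": "drive_tool", "kwargs": {
  "rows": [
    {"dx": 0.4, "dy": 0, "dz": 0.19, "wx": 0, "wy": 0, "wz": 0, "hand": 16},
    {"dx": 0.8, "dy": 0, "dz": 0.35, "wx": 0, "wy": 0, "wz": 0, "hand": 16},
    {"dx": 1.2, "dy": 0, "dz": 0.51, "wx": 0, "wy": 0, "wz": 0, "hand": 16},
    {"dx": 1.6, "dy": 0, "dz": 0.67, "wx": 0, "wy": 0, "wz": 0, "hand": 16},
    {"dx": 2, "dy": 0, "dz": 0.83, "wx": 0, "wy": 0, "wz": 0, "hand": 16},
    {"dx": 2.3, "dy": 0, "dz": 0.96, "wx": 0, "wy": 0, "wz": 0, "hand": 16},
    {"dx": 2.3, "dy": 0, "dz": 0.96, "wx": 0, "wy": 0, "wz": 0, "hand": 16}
  ]
}}

```text
clock: 28.5
eef_pos: [0.6886, -0.0542, 0.1605]
tool_rot: [0.0, 0.83, 0.0, 0.557]
ft_force: [-0.8, 0.6, -1.1]
grip_width: 0.0207
grasp_force: 60.0
```

Request:
{"fn": "drive_tool", "kwargs": {
  "rows": [
    {"dx": 0.1, "dy": 0, "dz": 0.04, "wx": 0, "wy": 0, "wz": 0, "hand": 16},
    {"dx": 0.18, "dy": 0, "dz": 0.08, "wx": 0, "wy": 0, "wz": 0, "hand": 16},
    {"dx": 0.18, "dy": 0, "dz": 0.08, "wx": 0, "wy": 0, "wz": 0, "hand": 16}
  ]
}}

```text
clock: 28.8
eef_pos: [0.6903, -0.0545, 0.154]
tool_rot: [-0.0, 0.829, -0.0, 0.56]
ft_force: [0.6, -0.3, -1.3]
grip_width: 0.0208
grasp_force: 60.0
```

Request:
{"fn": "drive_tool", "kwargs": {
  "rows": [
    {"dx": 0.06, "dy": 0, "dz": 0.02, "wx": 0, "wy": 0, "wz": 0, "hand": 16},
    {"dx": 0.1, "dy": 0, "dz": 0.04, "wx": 0, "wy": 0, "wz": 0, "hand": 16},
    {"dx": 0.1, "dy": 0, "dz": 0.04, "wx": 0, "wy": 0, "wz": 0, "hand": 16}
  ]
}}

```text
clock: 29.1
eef_pos: [0.6902, -0.0545, 0.1482]
tool_rot: [-0.0, 0.829, -0.0, 0.559]
ft_force: [0.3, 0.2, -0.3]
grip_width: 0.0203
grasp_force: 60.0
```

Request:
{"fn": "drive_tool", "kwargs": {
  "rows": [
    {"dx": 0.03, "dy": 0, "dz": 0.01, "wx": 0, "wy": 0, "wz": 0, "hand": 30},
    {"dx": 0.03, "dy": 0, "dz": 0.01, "wx": 0, "wy": 0, "wz": 0, "hand": 45},
    {"dx": 0.03, "dy": 0, "dz": 0.01, "wx": 0, "wy": 0, "wz": 0, "hand": 45},
    {"dx": 0.03, "dy": 0, "dz": -0.4, "wx": 0, "wy": 0, "wz": 0, "hand": 45},
    {"dx": 0.03, "dy": 0, "dz": -1.2, "wx": 0, "wy": 0, "wz": 0, "hand": 45},
    {"dx": 0, "dy": 0, "dz": -2, "wx": 0, "wy": 0, "wz": 0, "hand": 45},
    {"dx": -0.4, "dy": 0.6, "dz": -2.8, "wx": 0, "wy": 1.5, "wz": 0, "hand": 45},
    {"dx": -0.8, "dy": 1.2, "dz": -3.6, "wx": 0, "wy": 3, "wz": 0, "hand": 50},
    {"dx": -1.2, "dy": 2, "dz": -4.2, "wx": 0, "wy": 4.5, "wz": 0, "hand": 60},
    {"dx": -1.2, "dy": 2.8, "dz": -4.6, "wx": 0, "wy": 6, "wz": 0, "hand": 60},
    {"dx": -1.2, "dy": 3.6, "dz": -4.8, "wx": 0, "wy": 7.5, "wz": 0, "hand": 60},
    {"dx": -1.2, "dy": 4.4, "dz": -5, "wx": 0, "wy": 9, "wz": 0, "hand": 60},
    {"dx": -1.2, "dy": 5.2, "dz": -5, "wx": 0, "wy": 10.5, "wz": 0, "hand": 60},
    {"dx": -1.2, "dy": 5.8, "dz": -5, "wx": 0, "wy": 12, "wz": 0, "hand": 60},
    {"dx": -1.2, "dy": 5.8, "dz": -5, "wx": 0, "wy": 13.6, "wz": 0, "hand": 60},
    {"dx": -1.2, "dy": 5.8, "dz": -5, "wx": 0, "wy": 13.6, "wz": 0, "hand": 60},
    {"dx": -1.2, "dy": 5.8, "dz": -5, "wx": 0, "wy": 13.6, "wz": 0, "hand": 60}
  ]
}}

```text
clock: 30.8
eef_pos: [0.4798, 0.2394, 0.3002]
tool_rot: [-0.002, 1.0, 0.002, 0.024]
ft_force: [0.8, -0.4, -0.3]
grip_width: 0.0599
grasp_force: 0.0
```

```bash
cat > chk.py <<'E'
from h import *
for n in ['scene','side']:
    im,o=snap(n)
    for t in ['hook','scraper','paddle','pot']:
        d=bot.outline_of(n,t); print(n,t,[(round(x['score'],2),np.round(x['extent']).astype(int).tolist()) for x in d[:3]])
        if t=='pot' : continue
    print(n,'proj hook collar, foot, tip',proj(n,[[.693,-.0545,.149],[.637,-.0545,.01],[.724,-.0545,.226]]).round().tolist())
E
python3 chk.py; python3 go.py
```

```text
scene hook []
scene scraper [(0.84, [243, 299, 94, 64])]
scene paddle [(0.65, [226, 350, 96, 63])]
scene pot [(0.68, [256, 186, 35, 55])]
scene proj hook collar, foot, tip [[239.0, 152.0], [259.0, 201.0], [227.0, 122.0]]
side hook [(0.73, [226, 178, 28, 43]), (0.55, [282, 330, 122, 29])]
side scraper [(0.65, [276, 293, 106, 30])]
side paddle [(0.88, [280, 330, 119, 31])]
side pot [(0.58, [244, 212, 36, 47])]
side proj hook collar, foot, tip [[228.0, 180.0], [250.0, 227.0], [215.0, 151.0]]
31.3 [0.48, 0.2345, 0.2984] [[-0.999, 0.001, 0.051], [0.001, 1.0, 0.002], [-0.051, 0.002, -0.999]] q [0.47, 0.26, 0.17, 1.44, -0.02, 0.47] F [-0.1, 0.2, 1.0] 0.05998004120646591 0.0
```

The hook stands in the pot, leaning as planned. Next I'll measure the shifted scraper and the paddle from here.

```bash
sed -i 's/g<62/g<75/' col.py; python3 col.py scraper .49 .22; python3 col.py paddle .475 .319
```

```text
det [(0.93, [259, 150, 39, 193])] exp [262. 166.]
dark [257. 183.] 513 world [0.5118, 0.2132, 0.022] rect [512. 213.] [22. 37.] 89.9 d [-0.35 -0.44  5.55]
axis yaw 0.64194655 span x 0.36653032700079746 0.6031880725767347 [0.5018, 0.2131]
[0.48, 0.2345, 0.2984]
det [(0.74, [348, 117, 50, 207]), (0.33, [6, 265, 12, 47])] exp [347. 153.]
dark [347. 151.] 607 world [0.4729, 0.3192, 0.022] rect [473. 320.] [37. 24.] 3.4 d [0.43 1.68 5.52]
axis yaw 4.837224 span x 0.32551666664869516 0.5607657575819855 [0.4531, 0.3181]
[0.4802, 0.2348, 0.2983]
```

Request:
{"fn": "drive_tool", "kwargs": {
  "rows": [
    {"dx": -0.1, "dy": -0.2, "dz": 0.9, "wx": 0, "wy": 0.6, "wz": 0, "hand": 60},
    {"dx": -0.3, "dy": -0.43, "dz": 1.8, "wx": 0, "wy": 0.6, "wz": 0, "hand": 60},
    {"dx": -0.39, "dy": -0.43, "dz": 2.7, "wx": 0, "wy": 0.6, "wz": 0, "hand": 60},
    {"dx": -0.39, "dy": -0.43, "dz": 3.6, "wx": 0, "wy": 0.6, "wz": 0, "hand": 60},
    {"dx": -0.39, "dy": -0.43, "dz": 4.5, "wx": 0, "wy": 0.6, "wz": 0, "hand": 55},
    {"dx": -0.39, "dy": -0.43, "dz": 5.2, "wx": 0, "wy": 0.6, "wz": 0, "hand": 50},
    {"dx": -0.39, "dy": -0.43, "dz": 5.6, "wx": 0, "wy": 0.6, "wz": 0, "hand": 50},
    {"dx": -0.39, "dy": -0.43, "dz": 5.6, "wx": 0, "wy": 0.6, "wz": 0, "hand": 50}
  ]
}}

```text
clock: 32.3
eef_pos: [0.5113, 0.2131, 0.0152]
tool_rot: [0.0, 1.0, -0.001, -0.005]
ft_force: [0.3, -0.1, -0.3]
grip_width: 0.0501
grasp_force: 0.0
```

```bash
python3 go.py .514,.213,.018; python3 - <<'E'
from h import *
im,o=snap('wrist'); d=bot.outline_of('wrist','scraper'); 
for x in d[:2]:
    p=np.array([at_z('wrist',q,.015,o)[:2] for q in np.argwhere(x['region'])[:,::-1][::9]]); print(round(x['score'],2),np.round(x['extent']),p[:,0].min(),p[:,0].max(),np.median(p,0))
E
```

```text
32.3 [0.5113, 0.2131, 0.0152] [[-1.0, 0.0, -0.01], [0.001, 1.0, -0.001], [0.01, -0.001, -1.0]] q [0.39, 0.55, -0.17, 0.86, 0.0, 0.39] F [0.3, -0.1, -0.3] 0.05011304212182602 0.0
.514,.213,.018 [-0.054, -0.002, -0.056]
0.77 [278. 196.  97. 388.] 0.39888047757243505 0.5664983380520273 [0.48912223 0.21257016]
```

Request:
{"fn": "drive_tool", "kwargs": {
  "rows": [
    {"dx": -0.05, "dy": 0, "dz": -0.05, "wx": 0, "wy": -0.1, "wz": 0, "hand": 40},
    {"dx": -0.05, "dy": 0, "dz": -0.05, "wx": 0, "wy": -0.1, "wz": 0, "hand": 25},
    {"dx": -0.05, "dy": 0, "dz": -0.05, "wx": 0, "wy": -0.1, "wz": 0, "hand": 16},
    {"dx": -0.05, "dy": 0, "dz": -0.05, "wx": 0, "wy": -0.1, "wz": 0, "hand": 16},
    {"dx": -0.05, "dy": 0, "dz": -0.05, "wx": 0, "wy": -0.1, "wz": 0, "hand": 16},
    {"dx": -0.05, "dy": 0, "dz": -0.05, "wx": 0, "wy": -0.1, "wz": 0, "hand": 16}
  ]
}}

```text
clock: 33.0
eef_pos: [0.5183, 0.2151, 0.0235]
tool_rot: [0.0, 1.0, 0.002, 0.005]
ft_force: [0.5, 0.2, 5.4]
grip_width: 0.0204
grasp_force: 61.0
```

```bash
python3 go.py
```

```text
33.0 [0.5183, 0.2151, 0.0235] [[-1.0, 0.0, 0.01], [0.0, 1.0, 0.003], [-0.01, 0.003, -1.0]] q [0.39, 0.54, -0.16, 0.86, -0.0, 0.39] F [0.5, 0.2, 5.4] 0.02043508806642233 60.950002670288086
```

Scraper gripped. I'll lift it, tip it 84° and carry it to the left part of the pot.

Request:
{"fn": "drive_tool", "kwargs": {
  "rows": [
    {"dx": 0, "dy": 0, "dz": -0.8, "wx": 0, "wy": 0, "wz": 0, "hand": 16},
    {"dx": 0, "dy": 0, "dz": -1.7, "wx": 0, "wy": 0, "wz": 0, "hand": 16},
    {"dx": 0, "dy": 0, "dz": -2.6, "wx": 0, "wy": 0, "wz": 0, "hand": 16},
    {"dx": 0, "dy": 0, "dz": -3.5, "wx": 0, "wy": -1, "wz": 0, "hand": 16},
    {"dx": 0, "dy": 0, "dz": -4.4, "wx": 0, "wy": -2.5, "wz": 0, "hand": 16},
    {"dx": -0.1, "dy": -0.4, "dz": -5, "wx": 0, "wy": -4, "wz": 0, "hand": 16},
    {"dx": -0.2, "dy": -1, "dz": -5.4, "wx": 0, "wy": -5.5, "wz": 0, "hand": 16},
    {"dx": -0.4, "dy": -1.6, "dz": -5.7, "wx": 0, "wy": -7, "wz": 0, "hand": 16},
    {"dx": -0.7, "dy": -2.2, "dz": -5.7, "wx": 0, "wy": -8.5, "wz": 0, "hand": 16},
    {"dx": -1, "dy": -2.8, "dz": -5.7, "wx": 0, "wy": -10, "wz": 0, "hand": 16},
    {"dx": -1.3, "dy": -3.4, "dz": -5.7, "wx": 0, "wy": -11.5, "wz": 0, "hand": 16},
    {"dx": -1.7, "dy": -4, "dz": -5.7, "wx": 0, "wy": -13, "wz": 0, "hand": 16},
    {"dx": -2, "dy": -4.5, "dz": -5.7, "wx": 0, "wy": -14.5, "wz": 0, "hand": 16},
    {"dx": -2.4, "dy": -4.89, "dz": -5.7, "wx": 0, "wy": -16, "wz": 0, "hand": 16},
    {"dx": -2.73, "dy": -4.89, "dz": -5.7, "wx": 0, "wy": -16.8, "wz": 0, "hand": 16},
    {"dx": -2.73, "dy": -4.89, "dz": -5.7, "wx": 0, "wy": -16.8, "wz": 0, "hand": 16},
    {"dx": -2.73, "dy": -4.89, "dz": -5.7, "wx": 0, "wy": -16.8, "wz": 0, "hand": 16},
    {"dx": -2.73, "dy": -4.89, "dz": -5.7, "wx": 0, "wy": -16.8, "wz": 0, "hand": 16}
  ]
}}

```text
clock: 34.8
eef_pos: [0.6509, -0.031, 0.3032]
tool_rot: [0.001, 0.743, 0.0, 0.669]
ft_force: [-0.7, 0.1, -2.0]
grip_width: 0.0205
grasp_force: 60.1
```

```bash
python3 go.py .655,-.0295,.29 .655,-.0295,.175 .655,-.0295,.161; python3 - <<'E'
from h import *
o=bot.get_obs(); M=R.from_quat(o['tool_rot']).as_matrix(); og=o['eef_pos']+M@[.0035,0,.0085]; x=-M[:,0]
for n in ['scene','side']:
    snap(n); d=bot.look_for(n,'scraper'); print(n,[(round(q['score'],2),np.round(q['extent']).astype(int).tolist()) for q in d[:2]],proj(n,[og,og+.087*x,og-.15*x]).round().tolist())
E
```

```text
34.8 [0.6509, -0.031, 0.3032] [[-0.104, 0.001, 0.995], [0.002, 1.0, -0.001], [-0.995, 0.002, -0.104]] q [-0.09, 0.28, -0.99, -1.16, 0.08, -0.01] F [-0.7, 0.1, -2.0] 0.020525985371748465 60.09735703468323
.655,-.0295,.29 [0.254, 0.03, 0.109]
.655,-.0295,.175 [2.542, 0.025, 0.349]
.655,-.0295,.161 [2.82, 0.025, 0.378]
scene [(0.94, [242, 116, 28, 94])] [[240.0, 110.0], [234.0, 72.0], [249.0, 165.0]]
side [(0.64, [236, 137, 24, 97])] [[233.0, 128.0], [227.0, 92.0], [242.0, 185.0]]
```

The scraper is held upright, where the model predicts. I'll lower it.

Request:
{"fn": "drive_tool", "kwargs": {
  "rows": [
    {"dx": 0.25, "dy": 0.03, "dz": 0.11, "wx": 0, "wy": 0, "wz": 0, "hand": 16},
    {"dx": 0.25, "dy": 0.03, "dz": 0.11, "wx": 0, "wy": 0, "wz": 0, "hand": 16},
    {"dx": 0.7, "dy": 0.03, "dz": 0.16, "wx": 0, "wy": 0, "wz": 0, "hand": 16},
    {"dx": 1.1, "dy": 0.03, "dz": 0.2, "wx": 0, "wy": 0, "wz": 0, "hand": 16},
    {"dx": 1.5, "dy": 0.03, "dz": 0.24, "wx": 0, "wy": 0, "wz": 0, "hand": 16},
    {"dx": 1.9, "dy": 0.03, "dz": 0.28, "wx": 0, "wy": 0, "wz": 0, "hand": 16},
    {"dx": 2.3, "dy": 0.03, "dz": 0.32, "wx": 0, "wy": 0, "wz": 0, "hand": 16},
    {"dx": 2.54, "dy": 0.03, "dz": 0.35, "wx": 0, "wy": 0, "wz": 0, "hand": 16},
    {"dx": 2.54, "dy": 0.03, "dz": 0.35, "wx": 0, "wy": 0, "wz": 0, "hand": 16}
  ]
}}

```text
clock: 35.9
eef_pos: [0.6565, -0.0287, 0.1771]
tool_rot: [0.0, 0.742, 0.001, 0.67]
ft_force: [-0.6, -0.6, -0.4]
grip_width: 0.0207
grasp_force: 60.1
```

Request:
{"fn": "drive_tool", "kwargs": {
  "rows": [
    {"dx": 0.1, "dy": 0, "dz": 0.01, "wx": 0, "wy": 0, "wz": 0, "hand": 16},
    {"dx": 0.2, "dy": 0, "dz": 0.02, "wx": 0, "wy": 0, "wz": 0, "hand": 16},
    {"dx": 0.26, "dy": 0, "dz": 0.02, "wx": 0, "wy": 0, "wz": 0, "hand": 16},
    {"dx": 0.26, "dy": 0, "dz": 0.02, "wx": 0, "wy": 0, "wz": 0, "hand": 16}
  ]
}}

```text
clock: 36.3
eef_pos: [0.6559, -0.0289, 0.1655]
tool_rot: [0.001, 0.741, 0.0, 0.671]
ft_force: [-0.5, -0.1, -0.9]
grip_width: 0.0205
grasp_force: 60.1
```

Request:
{"fn": "drive_tool", "kwargs": {
  "rows": [
    {"dx": 0.08, "dy": 0, "dz": 0.01, "wx": 0, "wy": 0, "wz": 0, "hand": 16},
    {"dx": 0.08, "dy": 0, "dz": 0.01, "wx": 0, "wy": 0, "wz": 0, "hand": 16},
    {"dx": 0.08, "dy": 0, "dz": 0.01, "wx": 0, "wy": 0, "wz": 0, "hand": 28},
    {"dx": 0.08, "dy": 0, "dz": 0.01, "wx": 0, "wy": 0, "wz": 0, "hand": 40},
    {"dx": 0.08, "dy": 0, "dz": 0.01, "wx": 0, "wy": 0, "wz": 0, "hand": 40},
    {"dx": 0.08, "dy": 0, "dz": -0.5, "wx": 0, "wy": 0, "wz": 0, "hand": 40},
    {"dx": 0, "dy": 0, "dz": -1.2, "wx": 0, "wy": 0, "wz": 0, "hand": 40},
    {"dx": -0.3, "dy": 0, "dz": -2, "wx": 0, "wy": 0, "wz": 0, "hand": 40},
    {"dx": -0.8, "dy": 0.5, "dz": -2.5, "wx": 0, "wy": 1.5, "wz": 0, "hand": 50},
    {"dx": -1.3, "dy": 1.2, "dz": -3, "wx": 0, "wy": 3, "wz": 0, "hand": 60},
    {"dx": -1.9, "dy": 2, "dz": -3.5, "wx": 0, "wy": 4.5, "wz": 0, "hand": 60},
    {"dx": -1.9, "dy": 2.8, "dz": -3.84, "wx": 0, "wy": 6, "wz": 0, "hand": 60},
    {"dx": -1.9, "dy": 3.6, "dz": -3.84, "wx": 0, "wy": 7.5, "wz": 0, "hand": 60},
    {"dx": -1.9, "dy": 4.4, "dz": -3.84, "wx": 0, "wy": 9, "wz": 0, "hand": 60},
    {"dx": -1.9, "dy": 5.2, "dz": -3.84, "wx": 0, "wy": 10.5, "wz": 0, "hand": 60},
    {"dx": -1.9, "dy": 6, "dz": -3.84, "wx": 0, "wy": 12, "wz": 0, "hand": 60},
    {"dx": -1.9, "dy": 6.8, "dz": -3.84, "wx": 0, "wy": 13.5, "wz": 0, "hand": 60},
    {"dx": -1.9, "dy": 6.96, "dz": -3.84, "wx": 0, "wy": 15, "wz": 0, "hand": 60},
    {"dx": -1.9, "dy": 6.96, "dz": -3.84, "wx": 0, "wy": 16.8, "wz": 0, "hand": 60},
    {"dx": -1.9, "dy": 6.96, "dz": -3.84, "wx": 0, "wy": 16.8, "wz": 0, "hand": 60}
  ]
}}

```text
clock: 38.3
eef_pos: [0.5074, 0.2372, 0.2615]
tool_rot: [0.002, 0.977, 0.008, 0.212]
ft_force: [2.4, 1.3, -0.2]
grip_width: 0.0597
grasp_force: 0.0
```

```bash
python3 chk.py; python3 col.py paddle .475 .319; python3 go.py .475,.319,.018
```

```text
scene hook [(0.36, [387, 199, 22, 40]), (0.17, [173, 230, 26, 32])]
scene scraper []
scene paddle [(0.7, [223, 350, 98, 66])]
scene pot [(0.68, [263, 196, 23, 36])]
scene proj hook collar, foot, tip [[239.0, 152.0], [259.0, 201.0], [227.0, 122.0]]
side hook [(0.39, [300, 163, 9, 15])]
side scraper [(0.66, [222, 175, 22, 45])]
side paddle [(0.89, [281, 331, 125, 30])]
side pot [(0.79, [243, 212, 36, 50])]
side proj hook collar, foot, tip [[228.0, 180.0], [250.0, 227.0], [215.0, 151.0]]
det [(0.97, [362, 61, 57, 122]), (0.35, [41, 219, 81, 117])] exp [366.  42.]
dark [366.  38.] 1129 world [0.4724, 0.3188, 0.022] rect [473. 319.] [38. 24.] 3.1 d [2.65 1.6  4.03]
axis yaw 5.6564946 span x 0.44357564630494684 0.5604988298277991 [0.5027, 0.3236]
[0.5084, 0.2351, 0.2593]
38.9 [0.5088, 0.2356, 0.2598] [[-0.909, 0.002, 0.418], [0.008, 1.0, 0.014], [-0.418, 0.016, -0.908]] q [0.54, 0.08, -0.24, 0.88, -0.2, 0.51] F [-0.1, 0.3, -0.5] 0.060231897615317095 0.0
.475,.319,.018 [2.647, 1.589, 4.135]
```

The move was cut short by the speed limits but is safe; the scraper is in the pot. I'll finish the turn and go over the paddle.

Request:
{"fn": "drive_tool", "kwargs": {
  "rows": [
    {"dx": 0.3, "dy": 0.4, "dz": 0.4, "wx": 0, "wy": 1.5, "wz": 0, "hand": 60},
    {"dx": 0.7, "dy": 0.8, "dz": 0.9, "wx": 0, "wy": 3, "wz": 0, "hand": 60},
    {"dx": 1.1, "dy": 1.2, "dz": 1.3, "wx": 0, "wy": 4.5, "wz": 0, "hand": 60},
    {"dx": 1.55, "dy": 1.63, "dz": 1.74, "wx": 0, "wy": 4.94, "wz": 0, "hand": 60},
    {"dx": 1.55, "dy": 1.63, "dz": 1.74, "wx": 0, "wy": 4.94, "wz": 0, "hand": 60},
    {"dx": 1.55, "dy": 1.63, "dz": 1.74, "wx": 0, "wy": 4.94, "wz": 0, "hand": 60},
    {"dx": 1.55, "dy": 1.63, "dz": 1.74, "wx": 0, "wy": 4.94, "wz": 0, "hand": 60}
  ]
}}

```text
clock: 39.6
eef_pos: [0.4756, 0.3196, 0.1514]
tool_rot: [0.001, 1.0, 0.009, 0.001]
ft_force: [-0.0, 0.6, 0.8]
grip_width: 0.0602
grasp_force: 0.0
```

```bash
python3 go.py .475,.319,.018
```

```text
39.6 [0.4756, 0.3196, 0.1514] [[-1.0, 0.001, 0.002], [0.001, 1.0, 0.017], [-0.002, 0.017, -1.0]] q [0.58, 0.43, 0.03, 1.16, 0.01, 0.59] F [-0.0, 0.6, 0.8] 0.06024807592286098 0.0
.475,.319,.018 [0.018, -0.058, 2.667]
```

Request:
{"fn": "drive_tool", "kwargs": {
  "rows": [
    {"dx": 0.02, "dy": -0.05, "dz": 0.8, "wx": 0.2, "wy": 0, "wz": 0, "hand": 60},
    {"dx": 0.02, "dy": -0.05, "dz": 1.6, "wx": 0.2, "wy": 0, "wz": 0, "hand": 55},
    {"dx": 0.02, "dy": -0.05, "dz": 2.3, "wx": 0.2, "wy": 0, "wz": 0, "hand": 50},
    {"dx": 0.02, "dy": -0.05, "dz": 2.66, "wx": 0.2, "wy": 0, "wz": 0, "hand": 50},
    {"dx": 0.02, "dy": -0.05, "dz": 2.66, "wx": 0.2, "wy": 0, "wz": 0, "hand": 35},
    {"dx": 0.02, "dy": -0.05, "dz": 2.66, "wx": 0.2, "wy": 0, "wz": 0, "hand": 25},
    {"dx": 0.02, "dy": -0.05, "dz": 2.66, "wx": 0.2, "wy": 0, "wz": 0, "hand": 16},
    {"dx": 0.02, "dy": -0.05, "dz": 2.66, "wx": 0.2, "wy": 0, "wz": 0, "hand": 16},
    {"dx": 0.02, "dy": -0.05, "dz": 2.66, "wx": 0.2, "wy": 0, "wz": 0, "hand": 16},
    {"dx": 0.02, "dy": -0.05, "dz": 2.66, "wx": 0.2, "wy": 0, "wz": 0, "hand": 16}
  ]
}}

```text
clock: 40.6
eef_pos: [0.4757, 0.3204, 0.0195]
tool_rot: [0.0, 1.0, 0.0, 0.002]
ft_force: [-0.2, -1.3, 7.3]
grip_width: 0.0206
grasp_force: 61.7
```

```bash
python3 go.py
```

```text
40.6 [0.4757, 0.3204, 0.0195] [[-1.0, 0.001, 0.004], [0.001, 1.0, 0.001], [-0.004, 0.001, -1.0]] q [0.59, 0.57, -0.12, 0.88, -0.0, 0.59] F [-0.2, -1.3, 7.3] 0.02058200756010525 61.67894124984741
```

Paddle gripped. I'll carry it round at x≈0.5, so it stays clear of the standing tools, and then forward.

Request:
{"fn": "drive_tool", "kwargs": {
  "rows": [
    {"dx": 0, "dy": 0, "dz": -0.8, "wx": 0, "wy": 0, "wz": 0, "hand": 16},
    {"dx": 0, "dy": 0, "dz": -1.7, "wx": 0, "wy": 0, "wz": 0, "hand": 16},
    {"dx": 0, "dy": 0, "dz": -2.6, "wx": 0, "wy": 0, "wz": 0, "hand": 16},
    {"dx": 0, "dy": 0, "dz": -3.5, "wx": 0, "wy": -1, "wz": 0, "hand": 16},
    {"dx": 0, "dy": 0, "dz": -4.4, "wx": 0, "wy": -2.5, "wz": 0, "hand": 16},
    {"dx": 0, "dy": -0.5, "dz": -5, "wx": 0, "wy": -3.8, "wz": 0, "hand": 16},
    {"dx": 0, "dy": -1, "dz": -5.4, "wx": 0, "wy": -5.1, "wz": 0, "hand": 16},
    {"dx": 0, "dy": -1.6, "dz": -5.8, "wx": 0, "wy": -6.4, "wz": 0, "hand": 16},
    {"dx": 0, "dy": -2.2, "dz": -5.8, "wx": 0, "wy": -7.7, "wz": 0, "hand": 16},
    {"dx": 0, "dy": -2.8, "dz": -5.8, "wx": 0, "wy": -9, "wz": 0, "hand": 16},
    {"dx": 0, "dy": -3.4, "dz": -5.8, "wx": 0, "wy": -10.3, "wz": 0, "hand": 16},
    {"dx": 0, "dy": -4, "dz": -5.8, "wx": 0, "wy": -11.6, "wz": 0, "hand": 16},
    {"dx": 0, "dy": -4.7, "dz": -5.8, "wx": 0, "wy": -12.9, "wz": 0, "hand": 16},
    {"dx": -0.2, "dy": -5.4, "dz": -5.8, "wx": 0, "wy": -14.2, "wz": 0, "hand": 16},
    {"dx": -0.4, "dy": -6.1, "dz": -5.8, "wx": 0, "wy": -15.5, "wz": 0, "hand": 16},
    {"dx": -0.6, "dy": -6.8, "dz": -5.8, "wx": 0, "wy": -16.8, "wz": 0, "hand": 16},
    {"dx": -0.8, "dy": -7.5, "dz": -5.8, "wx": 0, "wy": -16.8, "wz": 0, "hand": 16},
    {"dx": -1, "dy": -8, "dz": -5.8, "wx": 0, "wy": -16.8, "wz": 0, "hand": 16},
    {"dx": -1, "dy": -8, "dz": -5.8, "wx": 0, "wy": -16.8, "wz": 0, "hand": 16},
    {"dx": -1, "dy": -8, "dz": -5.8, "wx": 0, "wy": -16.8, "wz": 0, "hand": 16}
  ]
}}

```text
clock: 42.6
eef_pos: [0.5582, -0.0948, 0.3368]
tool_rot: [-0.002, 0.757, 0.003, 0.653]
ft_force: [0.0, 0.7, -1.5]
grip_width: 0.0205
grasp_force: 60.8
```

```bash
python3 go.py .655,-.0795,.31; python3 - <<'E'
from h import *
# where do the standing tools show? compare scraper/hook outlines with candidate lean lines
for n in ['scene','side','wrist']:
    im,o=snap(n)
    for t in ['scraper','hook','pot']:
        print(n,t,[(round(q['score'],2),np.round(q['extent']).astype(int).tolist()) for q in bot.look_for(n,t)[:3]])
    for nm,foot,a in [('scr',[.647,-.0295],14),('scr',[.647,-.0295],18),('hook',[.637,-.0545],22)]:
        d=np.array([np.sin(np.radians(a)),0,np.cos(np.radians(a))]); F=np.array(foot+[.009]); print(nm,a,proj(n,[F+.15*d,F+.237*d],o).round().tolist())
E
```

```text
42.6 [0.5582, -0.0948, 0.3368] [[-0.147, -0.008, 0.989], [0.0, 1.0, 0.008], [-0.989, 0.001, -0.147]] q [-0.35, -0.02, -1.09, -0.91, 0.35, -0.05] F [0.0, 0.7, -1.5] 0.020504547609258333 60.791534185409546
.655,-.0795,.31 [0.246, 0.29, 1.996]
scene scraper [(0.76, [233, 147, 30, 54])]
scene hook [(0.55, [243, 154, 19, 56])]
scene pot [(0.69, [255, 184, 35, 59])]
scr 14 [[236.0, 157.0], [226.0, 126.0]]
scr 18 [[233.0, 157.0], [221.0, 125.0]]
hook 22 [[239.0, 153.0], [227.0, 121.0]]
side scraper [(0.51, [223, 174, 20, 44])]
side hook []
side pot [(0.81, [243, 210, 35, 50]), (0.74, [223, 181, 28, 31]), (0.29, [301, 163, 5, 14])]
scr 14 [[227.0, 182.0], [217.0, 150.0]]
scr 18 [[224.0, 182.0], [212.0, 152.0]]
hook 22 [[228.0, 180.0], [214.0, 150.0]]
wrist scraper [(0.86, [348, 48, 62, 90])]
wrist hook [(0.91, [316, 37, 46, 74])]
wrist pot []
scr 14 [[359.0, -23.0], [350.0, 101.0]]
scr 18 [[356.0, -20.0], [346.0, 98.0]]
hook 22 [[323.0, -26.0], [316.0, 92.0]]
```

The standing hook and scraper are where the model puts them. I'll move forward over the free part of the pot.

Request:
{"fn": "drive_tool", "kwargs": {
  "rows": [
    {"dx": 0, "dy": 0.29, "dz": 0.4, "wx": 0, "wy": -0.2, "wz": 0, "hand": 16},
    {"dx": 0.1, "dy": 0.29, "dz": 0.9, "wx": 0, "wy": -0.4, "wz": 0, "hand": 16},
    {"dx": 0.2, "dy": 0.29, "dz": 1.5, "wx": 0, "wy": -0.4, "wz": 0, "hand": 16},
    {"dx": 0.25, "dy": 0.29, "dz": 2, "wx": 0, "wy": -0.4, "wz": 0, "hand": 16},
    {"dx": 0.25, "dy": 0.29, "dz": 2.03, "wx": 0, "wy": -0.4, "wz": 0, "hand": 16},
    {"dx": 0.25, "dy": 0.29, "dz": 2.03, "wx": 0, "wy": -0.4, "wz": 0, "hand": 16}
  ]
}}

```text
clock: 43.8
eef_pos: [0.6573, -0.0775, 0.3107]
tool_rot: [-0.004, 0.745, 0.004, 0.667]
ft_force: [-1.2, -0.8, -1.3]
grip_width: 0.0205
grasp_force: 60.7
```

```bash
python3 go.py .658,-.0795,.31 .658,-.0795,.175; python3 - <<'E'
from h import *
o=bot.get_obs(); M=R.from_quat(o['tool_rot']).as_matrix(); og=o['eef_pos']+M@[0,0,.0045]; x=-M[:,0]
for n in ['scene','side']:
    snap(n); d=bot.look_for(n,'paddle'); print(n,[(round(q['score'],2),np.round(q['extent']).astype(int).tolist()) for q in d[:2]],proj(n,[og,og+.084*x,og-.15*x]).round().tolist())
E
```

```text
43.8 [0.6573, -0.0775, 0.3107] [[-0.11, -0.011, 0.994], [-0.001, 1.0, 0.011], [-0.994, 0.0, -0.11]] q [-0.22, 0.26, -0.94, -1.09, 0.23, -0.02] F [-1.2, -0.8, -1.3] 0.02053693346869153 60.74205994606018
.658,-.0795,.31 [0.012, -0.041, 0.014]
.658,-.0795,.175 [2.695, -0.042, 0.311]
scene [(0.68, [251, 105, 25, 96]), (0.17, [124, 267, 30, 33])] [[252.0, 95.0], [247.0, 59.0], [260.0, 151.0]]
side [(0.93, [241, 129, 24, 93]), (0.53, [300, 162, 8, 8])] [[238.0, 119.0], [232.0, 85.0], [247.0, 174.0]]
```

Request:
{"fn": "drive_tool", "kwargs": {
  "rows": [
    {"dx": 0.4, "dy": -0.04, "dz": 0.06, "wx": 0, "wy": 0, "wz": 0, "hand": 16},
    {"dx": 0.8, "dy": -0.04, "dz": 0.1, "wx": 0, "wy": 0, "wz": 0, "hand": 16},
    {"dx": 1.2, "dy": -0.04, "dz": 0.15, "wx": 0, "wy": 0, "wz": 0, "hand": 16},
    {"dx": 1.6, "dy": -0.04, "dz": 0.19, "wx": 0, "wy": 0, "wz": 0, "hand": 16},
    {"dx": 2, "dy": -0.04, "dz": 0.23, "wx": 0, "wy": 0, "wz": 0, "hand": 16},
    {"dx": 2.4, "dy": -0.04, "dz": 0.28, "wx": 0, "wy": 0, "wz": 0, "hand": 16},
    {"dx": 2.7, "dy": -0.04, "dz": 0.31, "wx": 0, "wy": 0, "wz": 0, "hand": 16},
    {"dx": 2.7, "dy": -0.04, "dz": 0.31, "wx": 0, "wy": 0, "wz": 0, "hand": 16}
  ]
}}

```text
clock: 44.8
eef_pos: [0.6573, -0.0799, 0.1731]
tool_rot: [-0.003, 0.746, 0.004, 0.666]
ft_force: [-1.2, 0.1, -0.5]
grip_width: 0.0205
grasp_force: 60.8
```

Request:
{"fn": "drive_tool", "kwargs": {
  "rows": [
    {"dx": 0.1, "dy": 0, "dz": 0.01, "wx": 0, "wy": 0, "wz": 0, "hand": 16},
    {"dx": 0.2, "dy": 0, "dz": 0.02, "wx": 0, "wy": 0, "wz": 0, "hand": 16},
    {"dx": 0.3, "dy": 0, "dz": 0.03, "wx": 0, "wy": 0, "wz": 0, "hand": 16},
    {"dx": 0.32, "dy": 0, "dz": 0.03, "wx": 0, "wy": 0, "wz": 0, "hand": 16}
  ]
}}

```text
clock: 45.2
eef_pos: [0.6577, -0.0797, 0.1595]
tool_rot: [-0.004, 0.744, 0.004, 0.668]
ft_force: [0.3, -0.1, -1.9]
grip_width: 0.0207
grasp_force: 60.8
```

Nearly down. I'll release and draw straight back.

Request:
{"fn": "drive_tool", "kwargs": {
  "rows": [
    {"dx": 0.05, "dy": 0, "dz": 0, "wx": 0, "wy": 0, "wz": 0, "hand": 16},
    {"dx": 0.05, "dy": 0, "dz": 0, "wx": 0, "wy": 0, "wz": 0, "hand": 28},
    {"dx": 0.05, "dy": 0, "dz": 0, "wx": 0, "wy": 0, "wz": 0, "hand": 38},
    {"dx": 0.05, "dy": 0, "dz": 0, "wx": 0, "wy": 0, "wz": 0, "hand": 38},
    {"dx": 0.05, "dy": 0, "dz": -0.5, "wx": 0, "wy": 0, "wz": 0, "hand": 38},
    {"dx": 0, "dy": 0, "dz": -1.2, "wx": 0, "wy": 0, "wz": 0, "hand": 38},
    {"dx": -0.3, "dy": 0, "dz": -2, "wx": 0, "wy": 0, "wz": 0, "hand": 40},
    {"dx": -0.8, "dy": 0, "dz": -2.6, "wx": 0, "wy": 1.5, "wz": 0, "hand": 50},
    {"dx": -1.3, "dy": 0.3, "dz": -3.2, "wx": 0, "wy": 3, "wz": 0, "hand": 60},
    {"dx": -1.9, "dy": 0.6, "dz": -3.8, "wx": 0, "wy": 4.5, "wz": 0, "hand": 60},
    {"dx": -2.4, "dy": 0.9, "dz": -4.2, "wx": 0, "wy": 6, "wz": 0, "hand": 60},
    {"dx": -2.8, "dy": 1.2, "dz": -4.4, "wx": 0, "wy": 7.5, "wz": 0, "hand": 60},
    {"dx": -2.8, "dy": 1.5, "dz": -4.4, "wx": 0, "wy": 9, "wz": 0, "hand": 60},
    {"dx": -2.8, "dy": 1.5, "dz": -4.4, "wx": 0, "wy": 10.5, "wz": 0, "hand": 60},
    {"dx": -2.8, "dy": 1.5, "dz": -4.4, "wx": 0, "wy": 12, "wz": 0, "hand": 60},
    {"dx": -2.8, "dy": 1.5, "dz": -4.4, "wx": 0, "wy": 12, "wz": 0, "hand": 60}
  ]
}}

```text
clock: 46.8
eef_pos: [0.5096, -0.0359, 0.2818]
tool_rot: [-0.002, 0.913, 0.006, 0.409]
ft_force: [1.4, -0.1, -1.0]
grip_width: 0.0602
grasp_force: 0.0
```

```bash
python3 go.py; python3 - <<'E'
from h import *
for n in ['scene','side','wrist']:
    im,o=snap(n,n+'_end.png')
    for t in ['scraper','hook','paddle','pot','coupling','lever_knob','machine']:
        print(n,t,[(round(q['score'],2),np.round(q['extent']).astype(int).tolist()) for q in bot.look_for(n,t)[:3]])
    P=np.array([.5945,-.3034,.009]); kn=lambda f,s:P+.137*np.array([np.sin(f),np.cos(f)*np.sin(s),np.cos(f)*np.cos(s)])
    print(n,'knob',proj(n,[kn(-.31,.095),kn(-.126,.095)],o).round().tolist(),'coup',proj(n,[[.5935,-.194,.11],[.5935,-.194,.144]],o).round().tolist(),'potmid',proj(n,[.652,-.0545,.06],o).round().tolist())
    for nm,foot,a in [('scr',[.647,-.0295],16),('hook',[.637,-.0545],22),('pad',[.647,-.0795],14)]:
        d=np.array([np.sin(np.radians(a)),0,np.cos(np.radians(a))]); F=np.array(foot+[.009]); print(nm,a,proj(n,[F+.15*d,F+.237*d],o).round().tolist())
E
```

```text
46.8 [0.5096, -0.0359, 0.2818] [[-0.666, -0.008, 0.746], [0.002, 1.0, 0.013], [-0.746, 0.01, -0.666]] q [-0.14, -0.27, -0.75, 0.26, 0.11, -0.09] F [1.4, -0.1, -1.0] 0.060208740064664576 0.0
scene scraper [(0.86, [234, 149, 25, 52])]
scene hook [(0.65, [243, 159, 17, 44])]
scene paddle [(0.9, [251, 148, 22, 64])]
scene pot [(0.74, [256, 185, 40, 56])]
scene coupling [(0.59, [300, 222, 16, 19])]
scene lever_knob [(0.54, [251, 150, 23, 61])]
scene machine [(0.81, [315, 162, 91, 87])]
scene knob [[338.0, 129.0], [330.0, 124.0]] coup [[304.0, 151.0], [305.0, 140.0]] potmid [[254.0, 185.0]]
scr 16 [[234.0, 157.0], [223.0, 125.0]]
hook 22 [[239.0, 153.0], [227.0, 121.0]]
pad 14 [[249.0, 147.0], [240.0, 115.0]]
side scraper [(0.5, [225, 176, 23, 46])]
side hook [(0.52, [223, 175, 22, 47]), (0.48, [226, 179, 26, 43]), (0.17, [302, 163, 7, 18])]
side paddle [(0.87, [233, 173, 25, 53])]
side pot [(0.61, [244, 211, 35, 49])]
side coupling [(0.51, [290, 231, 13, 15])]
side lever_knob [(0.49, [300, 162, 4, 9]), (0.27, [222, 176, 21, 50])]
side machine [(0.85, [282, 187, 72, 64])]
side knob [[299.0, 158.0], [291.0, 156.0]] coup [[278.0, 177.0], [278.0, 166.0]] potmid [[244.0, 211.0]]
scr 16 [[226.0, 182.0], [215.0, 151.0]]
hook 22 [[228.0, 180.0], [214.0, 150.0]]
pad 14 [[234.0, 175.0], [225.0, 144.0]]
wrist scraper [(0.85, [278, 206, 42, 149])]
wrist hook [(0.59, [253, 195, 34, 143])]
wrist paddle [(0.95, [233, 204, 52, 153])]
wrist pot [(0.29, [278, 205, 42, 152]), (0.15, [230, 204, 54, 148])]
wrist coupling [(0.7, [84, 118, 82, 69])]
wrist lever_knob []
wrist machine [(0.77, [90, 77, 178, 150])]
wrist knob [[-64.0, 108.0], [-43.0, 133.0]] coup [[89.0, 108.0], [80.0, 141.0]] potmid [[255.0, 106.0]]
scr 16 [[279.0, 200.0], [279.0, 285.0]]
hook 22 [[255.0, 198.0], [255.0, 280.0]]
pad 14 [[230.0, 200.0], [229.0, 286.0]]
```

All three tools stand in the upright pot, the coupling is on the seat and the lever is at the off end. I'm handing it in.

```bash
python3 -c "
from workcell import bot
print(bot.job_done())"
```

```text
the job is handed in; nothing more can be done
None
```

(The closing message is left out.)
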